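Set out a dresser top by touch landmarks

TASK

Set out my dresser so that I can find things by touch: lay the claw clip alongside the leaf dish on the robot's side and any rose lipstick on its far side, both parallel to it and level with its middle; slide any tape rolls off their spindles and lay them flat, peach exactly midway between the two tubs, black straight off the leaf's tip, white straight behind the white-lidded tub and green behind the green-lidded one. Any gold lipstick lies centred in front of the white-lidded tub and any silver one in front of the green-lidded one, both parallel to the line of the tubs (front, the robot's side, and behind are square to that line). Except at the peach roll leave a gap of about 3 cm to the tub or leaf, and leave the tubs, leaf and other things where they stand.

Things in the scene. Friction and masses are not known exactly. Their poses are not given: they have to be found in the camera images.
- stand: fixed wooden base 280 x 76 x 14 mm with four upright brass spindles, 14 mm across, in a row along its x axis 70 mm apart, at x = -105, -35, +35 and +105 mm, tops 62 mm above the table. Origin: centre of the underside, on the table; any roll can sit on any spindle
- roll_peach: peach (skin-coloured) tape roll, ring 56 mm across, 26 mm high, with a 26 mm hole, 50 g; starts threaded flat on one of the stand's spindles, resting on the base (it may be absent: then None). Origin: centre of its underside; z up along its axis
- roll_black: black tape roll, ring 56 mm across, 26 mm high, with a 26 mm hole, 50 g; starts threaded flat on one of the stand's spindles, resting on the base (it may be absent: then None). Origin: centre of its underside; z up along its axis
- roll_green: green tape roll, ring 56 mm across, 26 mm high, with a 26 mm hole, 50 g; starts threaded flat on one of the stand's spindles, resting on the base (it may be absent: then None). Origin: centre of its underside; z up along its axis
- roll_white: white tape roll, ring 56 mm across, 26 mm high, with a 26 mm hole, 50 g; starts threaded flat on one of the stand's spindles, resting on the base (it may be absent: then None). Origin: centre of its underside; z up along its axis
- tub_white: round white cream tub with a white lid, the right-hand one seen from the robot. Origin: centre of its underside; height 45 mm, 60 mm across, 0.3 kg, loose. Its y axis points along the line of the tubs to the green-lidded tub, its x axis square to that line, away from the robot
- tub_green: round white cream tub with a green lid, 180 mm from the white-lidded one between centres. Same size, weight and axes: y along the line of the tubs away from the white-lidded tub, x square to it, away from the robot. Origin: centre of its underside
- midpoint (a point): the point on the table midway between the two tubs' centres (fixed in tub_white's frame at y = 90 mm)
- claw_clip: black plastic claw hair clip, 66 mm long, 26 mm wide, 30 mm high with the shape of a plain block to the fingers, 40 g, starts lying between the two tubs. Origin: centre of its underside; x along its length
- leaf: grey-green ceramic leaf-shaped incense holder, 130 mm long with its stem, 60 mm at its widest, 8 mm high (10 with the midrib), 0.25 kg, loose. Origin: centre of its underside, midway between tip and stem end; x points to the tip (roughly to the robot's left), y towards the robot's side
- lip_gold: gold closed square lipstick, 64 x 20 x 20 mm, 30 g, lying on its side (it may be absent: then None). Origin: centre of the face it starts on; x along its length, towards the cap
- lip_gold_mid (a point): centre of the gold lipstick
- lip_silver: silver-grey closed square lipstick, 64 x 20 x 20 mm, 30 g, lying on its side (it may be absent: then None). Origin: centre of the face it starts on; x along its length, towards the cap
- lip_silver_mid (a point): centre of the silver lipstick
- lip_rose: rose-pink closed square lipstick, 64 x 20 x 20 mm, 30 g, lying on its side (it may be absent: then None). Origin: centre of the face it starts on; x along its length, towards the cap
- lip_rose_mid (a point): centre of the rose lipstick
- perfume: square perfume bottle, 45 x 30 mm, 93 mm high, far right; leave alone. Origin: centre of its underside
- candle: candle in a metal tin, 60 mm across, 45 mm high, far side; leave alone. Origin: centre of its underside
- polish: red nail polish bottle, 30 mm across, 57 mm high, near left; leave alone. Origin: centre of its underside
Mind the look-alikes: they are no part of the job. Of the things that look like the roll_black, the middle-sized one is meant.

How it is judged:
At the end, for the whole second after the job is handed in: Each present item lies still, flat, at its place: peach within 14 mm of midway; others with an 18-42 mm gap to their tub or leaf and within 12 mm (clip, lipsticks 15 mm) of centre sideways; clip and lipsticks parallel within 0.2 rad (horizontal distance between roll_peach and midpoint below 0.014 m and angle between each of roll_peach, roll_black, roll_green, roll_white, claw_clip's own z axis and vertical below 0.1 rad and height (world z) of each of roll_peach, roll_black, roll_green, roll_white, claw_clip below 0.006 m and linear speed of each of roll_peach, roll_black, roll_green, roll_white, claw_clip, lip_gold, lip_silver, lip_rose below 0.02 m/s and x of roll_black in the frame of leaf between 0.111 and 0.135 m and y of roll_black in the frame of leaf between -0.012 and 0.012 m and x of roll_green in the frame of tub_green between 0.076 and 0.1 m and y of roll_green in the frame of tub_green between -0.012 and 0.012 m and x of roll_white in the frame of tub_white between 0.076 and 0.1 m and y of roll_white in the frame of tub_white between -0.012 and 0.012 m and x of claw_clip in the frame of leaf between -0.015 and 0.015 m and y of claw_clip in the frame of leaf between 0.061 and 0.085 m and angle between the x axis of each of claw_clip, lip_rose and the x axis of leaf, either way round below 0.2 rad and x of lip_gold_mid in the frame of tub_white between -0.082 and -0.058 m and y of lip_gold_mid in the frame of tub_white between -0.015 and 0.015 m and angle between the x axis of lip_gold and the y axis of tub_white, either way round below 0.2 rad and angle between lip_gold's own x axis and vertical between 1.47 and 1.67 rad and height (world z) of lip_gold_mid between 0.005 and 0.015 m and x of lip_silver_mid in the frame of tub_green between -0.082 and -0.058 m and y of lip_silver_mid in the frame of tub_green between -0.015 and 0.015 m and angle between the x axis of lip_silver and the y axis of tub_green, either way round below 0.2 rad and angle between lip_silver's own x axis and vertical between 1.47 and 1.67 rad and height (world z) of lip_silver_mid between 0.005 and 0.015 m and x of lip_rose_mid in the frame of leaf between -0.015 and 0.015 m and y of lip_rose_mid in the frame of leaf between -0.082 and -0.058 m and angle between lip_rose's own x axis and vertical between 1.47 and 1.67 rad and height (world z) of lip_rose_mid between 0.005 and 0.015 m); the robot touches nothing.
It fails at once if a tub was shifted more than 20 mm (distance of any of tub_white, tub_green from where it was at the start of the episode above 0.02 m).
It fails at once if the leaf was shifted more than 20 mm (distance of leaf from where it was at the start of the episode above 0.02 m).
It fails at once if the perfume, candle or nail polish was shifted more than 30 mm (distance of any of perfume, candle, polish from where it was at the start of the episode above 0.03 m).
Of roll_peach, roll_black, roll_green, roll_white, lip_gold, lip_silver, lip_rose only 5 to 7 are there at a start; the rules pass over those that are not, and their reading is None.
At some moment in a run one of claw_clip, lip_gold, lip_silver, lip_rose may be knocked a few centimetres aside while the robot is not near it.
Once in a run the grip may slacken for a moment while it holds something.
It also fails if it takes over 210 s, if anything falls off the work surface, if the arm or the gripper's body presses on something with over 40 N, if the wrist force passes 120 N, or if a joint passes its speed limit or range.

ROBOT

A 6-joint arm with a two-finger parallel gripper is mounted at the origin on the work surface. World frame = base frame: x ahead of the robot, y to its left, z up, the work surface at z = 0. Lengths are in m, angles in rad, forces in N, time in s.
With the tool pointing down it reaches from about 0.35 to 0.975 m from the base axis. Payload 4.9 kg.
Tool frame: the origin (TCP) lies at the very end of the fingers, on their centre line; the grasp point (between the pads) lies 19 mm behind it; z points along the fingers, y is the direction in which the jaws open and shut (so a half turn about z gives the same grasp; the last joint's range is limited). The gripper opens to 85 mm and grips with 20 to 120 N. Pads are 22 mm wide; open, the fingers measure 114 mm over their backs; the gripper's body (76 mm by 85 mm) begins 54 mm behind the grasp point. The pads swing forward as they close: fully open they stand 13 mm farther back than shut.
Start: joints at [-1.313, 0.053, 1.613, -0, 1.476, -0.119], TCP at [0.23, -0.581, 0.192] pointing down, gripper open.
Joint ranges: [-3.01, 3.01], [-1.01, 2.22], [0.06, 2.58], [-1.02, 4.17], [0.09, 2.62], [-3.14, 3.14]. Speed limits (rad/s): [2.57, 2.57, 3.14, 3.14, 3.14, 3.14].

INTERFACE

Orientations are given as a rotation vector (axis times angle).
In Python, from station import ctrl gives the robot as it stands.
- The arm moves only by the tool step_arm, never from a script. Its argument "moves" is a list of rows, each a list of 5 numbers: the opening, from 0 (shut) to 1 (fully open), then the shift along the world's x, y, z in m, then the turn about the world's z in degrees. A call has 1 to 20 rows; each row shifts and turns the pose as measured when the row begins; what a row does not reach is not made up. A row lasts 1/8 s, in which the tool goes at most 62.5 mm and 10.7 degrees, less where a joint would pass 70% of its speed; a pose out of reach is approached as far as the arm can. A call is refused whole if a number of a shift passes 0.0625 or a number of a turn 10.7, either way. A call with a gripper value outside its range is refused whole. The fingers move at their own pace and stop on an object; "newtons" is the grip in N (left out, the last holds). Time passes only in rows, so rows that do not move let the fingers close. It gives the time, the measured TCP pose, the force and the opening at its end, in the units of the state.
- ctrl.get_obs(): the state, without advancing time (a new reading comes with each control period).
- ctrl.get_image(name): name is "scene" or "top" or "wrist"; returns a dict with "color" (420x560x3 uint8, red, green, blue), "camera_matrix" (3x3 intrinsics, pixels), "R" (3x3) and "t" (3): a world point X has camera coordinates R X + t; the wrist camera has in their place "T_tool_cam" (4x4, takes a point from camera to tool coordinates, whose origin is the TCP and whose axes are the flange's). Camera axes: x right, y down, z forward; pixel columns grow to the right and rows downward; lengths in m; the calibration is good to about 2 mm. A picture is of the moment at which its call begins: read the wrist's pose just before it. There is no depth.
- ctrl.finish_job(): hands the job in, once; it reports no verdict.
Trained networks look in a picture, given as the dict that the camera call returned (one of the last four; its "shot" number tells which), for a name from the list of things; names that differ only in an ending like _2 or _b are one class to them, and where a whole thing is asked for, a point or a joint stands for the part that bears it (a point fixed in the world has none). Each returns a list of dicts, best first, with "p" (0 to 1); they miss things now and then, are a little off and sometimes report something else, mostly with a low value. They report only what shows in the picture. A call takes as long as a camera call. They do not tell look-alikes from the thing itself.
- ctrl.spot_in(picture, query): "bbox" ([left, top, right, bottom] in pixels, round what is visible of it).
The state is a dict: "t": time; "q": joint angles; "dq": joint speeds; "effort": joint torques, N m; "tool_pos": TCP position; "tool_rot": TCP orientation; "contact_force": force on the tool from outside, world axes, zero at the start; "wrist_torque": the same for the moment, N m; "opening": finger opening in m.
Only numpy, scipy, OpenCV 4.12 (cv2) and the standard library are available. Lean on these libraries where they do the work, as an engineer would, in place of code of your own. Each camera call takes 0.05 s, during which the arm holds its last target.

## Working session

There is one attempt and no reset: what is moved stays moved. The work goes in short steps, Python scripts to look and compute and a tool call to move; the robot and the scene stay as the last step left them, time stands still between calls to the robot, and variables do not carry over. Pictures are saved under pics/ and viewed, and the job is handed in when it is done.

Besides the shell and the picture viewer there is one more tool, called after "Request:" by a JSON object that holds its "op" and its "data". step_arm: Moves the arm, as the interface text tells. Its arguments: {"type":"object","properties":{"moves":{"type":"array","items":{"type":"array","items":{"type":"number"}}},"newtons":{"type":"number"}},"required":["moves"]}

```bash
ls; mkdir -p pics
cat > h.py <<'E'
from station import ctrl
import numpy as np, cv2
def save(im,name,crop=None,scale=1):
    c=im["color"][:,:,::-1]
    if crop: c=c[crop[1]:crop[3],crop[0]:crop[2]]
    if scale!=1: c=cv2.resize(c,None,fx=scale,fy=scale,interpolation=cv2.INTER_CUBIC)
    cv2.imwrite("pics/"+name,c)
def proj(im,X):
    X=np.atleast_2d(X); c=X@np.array(im["R"]).T+np.array(im["t"]); p=c@np.array(im["camera_matrix"]).T
    return p[:,:2]/p[:,2:]
def unproj(im,uv,z):
    K=np.array(im["camera_matrix"]);R=np.array(im["R"]);t=np.array(im["t"])
    o=-R.T@t; out=[]
    for u,v in np.atleast_2d(uv):
        d=R.T@np.linalg.solve(K,[u,v,1]); out.append(o+d*(z-o[2])/d[2])
    return np.array(out)
E
python3 - <<'E'
from h import *
for n in("top","scene"):
    im=ctrl.get_image(n); save(im,n+"0.png")
    import pickle; pickle.dump({k:im[k] for k in im},open(n+"0.pkl","wb"))
    print(n,(-np.array(im["R"]).T@np.array(im["t"])).round(3))
print(ctrl.get_obs())
E
```

```text
pics
top [ 0.25  -0.012  1.562]
scene [1.037 0.706 0.839]
{'t': 0.1, 'q': array([-1.31301284e+00,  5.32831379e-02,  1.61418023e+00,  1.01475257e-05,
        1.47598018e+00, -1.19025033e-01]), 'dq': array([ 0.00060265,  0.00062273, -0.00326177,  0.00049838, -0.00047951,
        0.00124091]), 'effort': array([-9.15041292e-04, -3.94902027e+01, -3.71363461e+01, -1.11419702e-04,
        3.91552399e-03, -8.41765143e-06]), 'tool_pos': array([ 0.2297964 , -0.58053398,  0.19107673]), 'tool_rot': array([-3.08418596e+00, -5.88046567e-01,  1.85612566e-04]), 'contact_force': array([0.3801278 , 0.1283219 , 0.33891565]), 'wrist_torque': array([-0.0028872 , -0.01398978, -0.01629836]), 'opening': 0.0854410353546781}
```

View pics/top0.png

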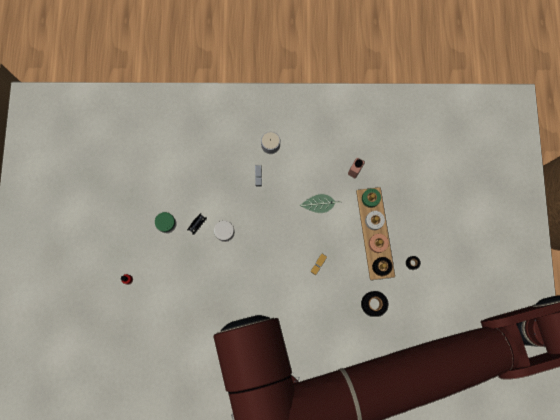

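View pics/scene0.png

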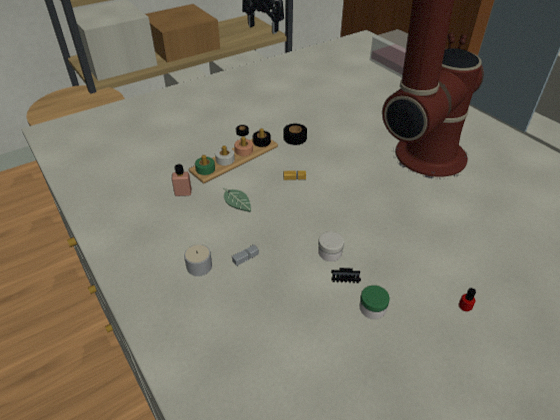

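Run:
```python
from h import *
im=ctrl.get_image("top"); save(im,"top_crop.png",(100,110,440,330),2.35)
print(np.array(im["camera_matrix"]).round(1), np.array(im["R"]).round(3))
print(unproj(im,[[223,231],[165,222]],0.045))
for q in ["stand","roll_peach","roll_black","roll_green","roll_white","tub_white","tub_green","claw_clip","leaf","lip_gold","lip_silver","lip_rose","perfume","candle","polish"]:
    r=ctrl.spot_in(im,q)
    for d in r[:3]:
        b=np.array(d["bbox"]); c=[(b[0]+b[2])/2,(b[1]+b[3])/2]
        z={"tub_white":.045,"tub_green":.045}.get(q,0.01 if q[0]=="l" else .02 if q=="claw_clip" else .04 if "roll" in q else 0)
        print(q,round(d["p"],2),b.round(1),unproj(im,c,z)[0].round(3))
```

```text
[[517.4   0.  274.4]
 [  0.  517.4 217.3]
 [  0.    0.    1. ]] [[ 0.005 -1.    -0.001]
 [-0.982 -0.005 -0.19 ]
 [ 0.19   0.002 -0.982]]
[[0.50161233 0.14346513 0.045     ]
 [0.52787618 0.31705058 0.045     ]]
stand 0.77 [355.2 186.8 391.9 278.7] [ 0.506 -0.312  0.   ]
stand 0.33 [347.8 155.  366.8 177.3] [ 0.717 -0.268  0.   ]
roll_peach 0.7 [368.3 230.9 390.4 251.2] [ 0.475 -0.321  0.04 ]
roll_black 0.67 [412.8 259.4 419.7 268.9] [ 0.407 -0.427  0.04 ]
roll_black 0.49 [373.1 257.1 391.4 277.6] [ 0.397 -0.327  0.04 ]
roll_green 0.53 [361.8 187.6 379.7 207.5] [ 0.607 -0.299  0.04 ]
roll_white 0.49 [363.4 209.5 381.1 230.3] [ 0.538 -0.302  0.04 ]
tub_white 0.83 [217.2 218.8 233.3 242.1] [0.503 0.137 0.045]
tub_white 0.16 [360.9 187.6 379.4 206.8] [ 0.607 -0.297  0.045]
tub_green 0.74 [154.4 211.8 175.  230. ] [0.531 0.318 0.045]
tub_green 0.29 [213.7 220.8 237.1 242.2] [0.5   0.136 0.045]
claw_clip 0.77 [187.  216.6 204.2 233.5] [0.524 0.229 0.02 ]
leaf 0.95 [300.  196.  336.3 209.4] [ 0.597 -0.143  0.01 ]
lip_gold 0.66 [155.3 212.2 174.  230.2] [0.537 0.326 0.01 ]
lip_silver 0.58 [254.6 164.4 261.8 187.3] [0.681 0.042 0.01 ]
lip_rose 0.7 [298.6 196.7 337.  211.4] [ 0.593 -0.142  0.01 ]
perfume 0.47 [348.4 158.6 367.9 177.1] [ 0.712 -0.27   0.   ]
candle 0.93 [261.6 133.9 281.1 154.4] [0.788 0.002 0.   ]
candle 0.7 [349.9 157.1 367.3 176.4] [ 0.715 -0.272  0.   ]
candle 0.47 [254.4 166.4 261.3 184.7] [0.685 0.043 0.   ]
polish 0.43 [120.4 273.4 133.3 286.9] [0.358 0.433 0.   ]
```

View pics/top_crop.png

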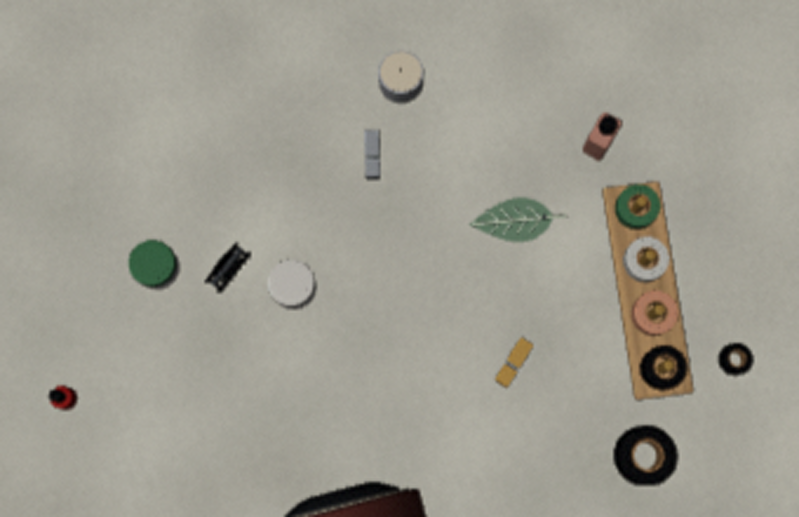

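```bash
cat > meas.py <<'E'
from h import *
def comps(im,thr=22,roi=(100,110,440,330)):
    c=im["color"].astype(np.float32); lab=cv2.cvtColor(c/255,cv2.COLOR_RGB2LAB)
    bg=cv2.medianBlur(im["color"],91); bl=cv2.cvtColor(bg.astype(np.float32)/255,cv2.COLOR_RGB2LAB)
    d=np.linalg.norm(lab-bl,axis=2); m=(d>thr).astype(np.uint8)
    mm=np.zeros_like(m); mm[roi[1]:roi[3],roi[0]:roi[2]]=m[roi[1]:roi[3],roi[0]:roi[2]]
    n,l,s,ce=cv2.connectedComponentsWithStats(mm)
    return n,l,s,ce,lab
E
python3 - <<'E'
from meas import *
im=ctrl.get_image("top")
n,l,s,ce,lab=comps(im,12)
for i in range(1,n):
    if s[i,4]<25: continue
    ys,xs=np.nonzero(l==i); pts=np.stack([xs,ys],1).astype(np.float32)
    col=np.median(lab[l==i],axis=0).round()
    w=unproj(im,pts,0.02)[:,:2].astype(np.float32)
    r=cv2.minAreaRect(w)
    print(s[i],ce[i].round(1),col,"rect",np.round(r[0],3),np.round(r[1],3),round(r[2],1))
E
```

```text
[261 143  19  11 100] [270.6 149.2] [33.  0. -0.] rect [0.769 0.006] [0.033 0.056] 0.3
[348 158  17  21 210] [355.8 167.6] [33.  9.  9.] rect [ 0.707 -0.26 ] [0.032 0.065] 60.3
[255 165   7  22 131] [258.4 175.9] [53. -0. -2.] rect [0.68  0.042] [0.067 0.018] 0.6
[ 356  187   39   94 2108] [375.2 235.2] [49.  6. 21.] rect [ 0.504 -0.313] [0.28  0.078] 7.3
[300 194  35  19 425] [318.9 203.2] [ 47. -12.   9.] rect [ 0.594 -0.139] [0.056 0.104] 0.3
[155 212  22  22 369] [165.1 222.2] [ 36. -21.  12.] rect [0.532 0.322] [0.068 0.059] 46.1
[187 213  20  22 208] [196.5 223.6] [15. -0.  0.] rect [0.529 0.227] [0.031 0.066] 51.9
[371 215  10  10  76] [375.2 219.3] [38.  5. 19.] rect [ 0.544 -0.315] [0.028 0.026] 43.8
[219 226  16  16  52] [228.8 236.7] [43. -0.  3.] rect [0.492 0.128] [0.025 0.057] 44.0
[311 253  16  22 159] [318.4 263.7] [54.  5. 36.] rect [ 0.408 -0.141] [0.022 0.067] 56.1
[405 256  16  14 164] [412.6 262.5] [12.  0.  2.] rect [ 0.414 -0.422] [0.039 0.045] 0.3
[120 274  13  11 109] [126.5 278.9] [19. 14.  7.] rect [0.36 0.43] [0.03  0.036] 0.3
[361 291  28  26 518] [374.4 303.7] [4. 0. 0.] rect [ 0.292 -0.305] [0.073 0.08 ] 0.3
[221 315  61  15 660] [253.9 323.5] [9. 2. 3.] rect [0.237 0.058] [0.04  0.175] 0.3
```

Request:
{"op": "step_arm", "data": {"moves": [[1,0.0,0.03,0.05,0],[1,0.04,0.04,0.02,-7],[1,0.045,0.043,0,-7],[1,0.045,0.043,0,0],[1,0.045,0.043,0,0],[1,0.045,0.043,0,0],[1,0.0,0.0,0,0]], "newtons": 50}}

```text
t: 1.82
tool_pos: [0.4527, -0.3336, 0.2647]
tool_rot: [3.135, 0.19, 0.009]
contact_force: [0.7, -1.1, 0.3]
opening: 0.0856
```

```bash
cat >> h.py <<'E'
from scipy.spatial.transform import Rotation as Ro
def st(p=True):
    o=ctrl.get_obs(); R=Ro.from_rotvec(o["tool_rot"]).as_matrix(); y=R[:,1]
    yaw=np.degrees(np.arctan2(y[1],y[0]))%180
    if p: print("t",round(o["t"],2),"tcp",np.round(o["tool_pos"],4),"jaw",round(yaw,1),"open",round(o["opening"],4),"F",np.round(o["contact_force"],1),"tilt",R[2,2].round(4), "q6",round(o["q"][5],2))
    return o,R,yaw
def wrist():
    o,R,_=st(False); im=ctrl.get_image("wrist"); T=np.array(im["T_tool_cam"])
    Rwc=R@T[:3,:3]; pc=R@T[:3,3]+np.array(o["tool_pos"])
    im["R"]=Rwc.T; im["t"]=-Rwc.T@pc
    return im
E
python3 - <<'E'
from h import *
st(); im=wrist(); save(im,"w1.png"); st()
import pickle; pickle.dump(dict(im),open("w1.pkl","wb"))
print(-im["R"].T@im["t"])
print(proj(im,[[.5,-.313,0],[.49,-.32,.04]]))
E
```

```text
t 1.82 tcp [ 0.4527 -0.3336  0.2647] jaw 96.9 open 0.0856 F [ 0.7 -1.1  0.3] tilt -1.0 q6 0.68
t 1.88 tcp [ 0.4516 -0.335   0.2647] jaw 96.8 open 0.0853 F [-0.4 -0.7 -0.3] tilt -1.0 q6 0.68
[ 0.52367693 -0.32563424  0.44692814]
[[267.05216118 129.2569849 ]
 [270.70111977 139.87918357]]
```

View pics/w1.png

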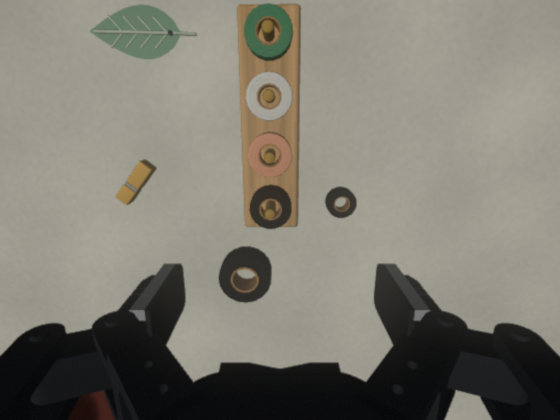

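Run:
```python
from h import *
import pickle
im=pickle.load(open("w1.pkl","rb"))
print("rolls",unproj(im,[[268,31],[269,96],[270,155],[270,207]],.040).round(4))
st=unproj(im,[[240,5],[299,5],[246,226],[297,226]],.014).round(4); print("stand corners",st, st.mean(0))
a=unproj(im,[[91,31],[197,34]],.004); print("leaf",a.round(4),a.mean(0),np.linalg.norm(a[0]-a[1]),np.degrees(np.arctan2(*(a[0]-a[1])[[1,0]])))
g=unproj(im,[[122,200],[150,165]],.02);print("gold",g,g.mean(0),np.degrees(np.arctan2(*(g[0]-g[1])[[1,0]])))
```

```text
rolls [[ 0.6094 -0.3033  0.04  ]
 [ 0.5406 -0.3122  0.04  ]
 [ 0.4715 -0.3212  0.04  ]
 [ 0.4043 -0.3289  0.04  ]]
stand corners [[ 0.6381 -0.2662  0.014 ]
 [ 0.6466 -0.335   0.014 ]
 [ 0.3647 -0.2985  0.014 ]
 [ 0.3734 -0.3702  0.014 ]] [ 0.5057   -0.317475  0.014   ]
leaf [[ 0.5907 -0.086   0.004 ]
 [ 0.6031 -0.2151  0.004 ]] [ 0.59687001 -0.15050983  0.004     ] 0.12968364888390152 95.5007330255501
gold [[ 0.3840221  -0.12781122  0.02      ]
 [ 0.43674997 -0.16520649  0.02      ]] [ 0.41038603 -0.14650886  0.02      ] 144.6552611704718
```

Request:
{"op": "step_arm", "data": {"moves": [[1,-0.0475,0.006,0,0],[1,0,0,-0.06,0],[1,0,0,-0.06,0],[1,0,0,-0.05,0],[1,0,0,0,0]]}}

```text
t: 2.5
tool_pos: [0.3983, -0.3346, 0.0931]
tool_rot: [3.129, 0.173, 0.01]
contact_force: [0.6, -0.1, -0.0]
opening: 0.0852
```

Request:
{"op": "step_arm", "data": {"moves": [[1,0.0057,0.0055,0,0.8],[1,0,0,-0.04,0],[1,0,0,-0.03,0],[1,0,0,-0.005,0],[1,0,0,0,0]]}}

```text
t: 3.12
tool_pos: [0.4118, -0.3383, 0.0322]
tool_rot: [3.109, 0.193, 0.034]
contact_force: [-0.5, 0.4, 0.1]
opening: 0.0853
```

Run:
```python
from h import *
st(); im=wrist(); save(im,"w2.png")
```

```text
t 3.12 tcp [ 0.4118 -0.3383  0.0322] jaw 97.1 open 0.0853 F [-0.5  0.4  0.1] tilt -0.9994 q6 0.62
```

View pics/w2.png

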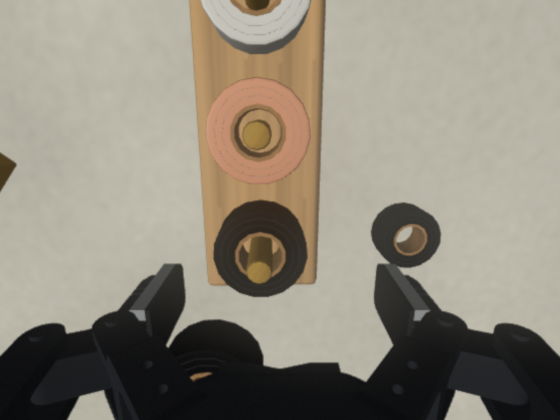

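Request:
{"op": "step_arm", "data": {"moves": [[1,-0.004,0.005,0,0],[1,-0.004,0.004,-0.004,0],[1,0,0,-0.004,0],[1,0,0,0,0]]}}

```text
t: 3.68
tool_pos: [0.4051, -0.3304, 0.0276]
tool_rot: [3.104, 0.193, 0.041]
contact_force: [1.0, -0.3, -0.5]
opening: 0.0857
```

Run:
```python
from h import *
st()
```

```text
t 3.67 tcp [ 0.4051 -0.3304  0.0276] jaw 97.1 open 0.0857 F [ 1.  -0.3 -0.5] tilt -0.9992 q6 0.62
```

Request:
{"op": "step_arm", "data": {"moves": [[1,-0.001,0.001,-0.005,0],[1,0,0,-0.004,0],[0.5,0,0,0,0],[0.5,0,0,0,0],[0.5,0,0,0,0],[0.5,0,0,0,0],[0.5,0,0,0,0]]}}

```text
t: 4.55
tool_pos: [0.404, -0.3295, 0.0178]
tool_rot: [3.104, 0.193, 0.04]
contact_force: [-0.0, 0.9, -0.1]
opening: 0.0424
```

Run:
```python
from h import *
st()
```

```text
t 4.55 tcp [ 0.404  -0.3295  0.0178] jaw 97.1 open 0.0424 F [-0.   0.9 -0.1] tilt -0.9992 q6 0.62
```

Run:
```python
from h import *
im=wrist(); save(im,"w3.png"); save(ctrl.get_image("scene"),"s3.png",(140,80,360,240),3.5)
```

```text
(no output)
```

View pics/w3.png

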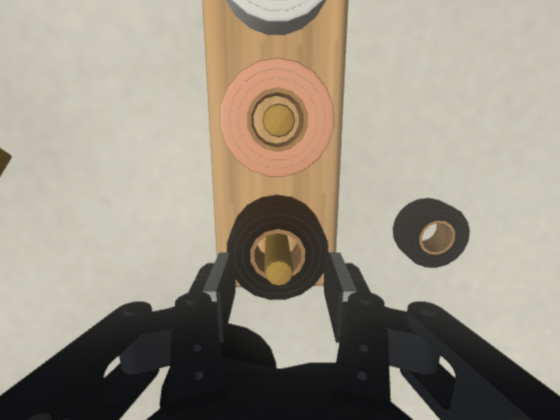

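View pics/s3.png

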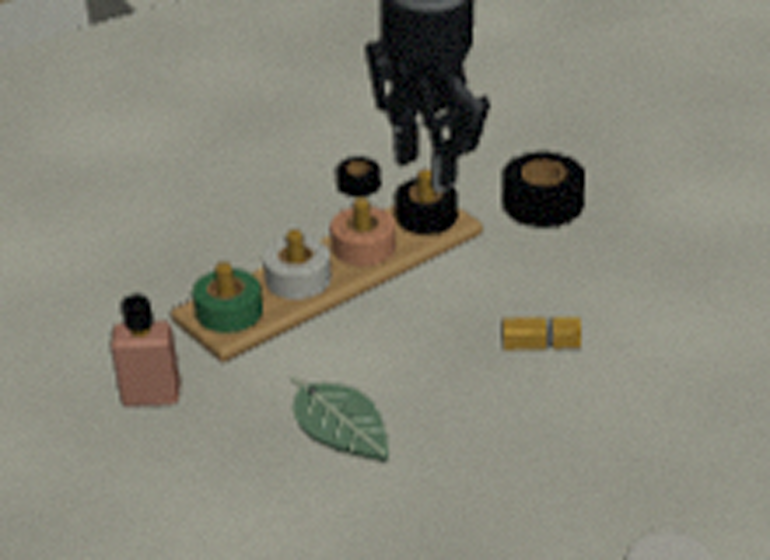

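Run:
```python
from h import *
o,R,_=st()
T=o["tool_pos"]; y=R[:,1]
for n in("scene","top"):
    im=ctrl.get_image(n)
    P=np.array([T+y*.021,T-y*.021,[.404,-.329,.04],[.404,-.329,.062],T-R[:,2]*.073])
    p=proj(im,P); print(n,p.round(1))
    c=im["color"][:,:,::-1].copy()
    cc=p.mean(0).astype(int); S=6
    x0,y0=cc-50
    c=cv2.resize(c[y0:y0+100,x0:x0+100],None,fx=S,fy=S,interpolation=cv2.INTER_CUBIC)
    for i,q in enumerate(p): cv2.drawMarker(c,tuple(int(v) for v in (q-[x0,y0]+.5)*S),[(0,0,255),(0,0,255),(0,255,0),(0,255,255),(255,0,255)][i],0,14,2)
    cv2.imwrite(f"pics/chk_{n}.png",c)
```

```text
t 4.65 tcp [ 0.404  -0.3294  0.0178] jaw 97.1 open 0.0427 F [ 0.5  0.7 -0.3] tilt -0.9992 q6 0.62
scene [[256.8 138.3]
 [265.4 144.5]
 [260.9 135.4]
 [260.8 129.3]
 [261.4 121.1]]
top [[388.5 264.8]
 [374.5 266.5]
 [382.9 264.9]
 [384.4 264.1]
 [385.9 263.8]]
```

View pics/chk_scene.png

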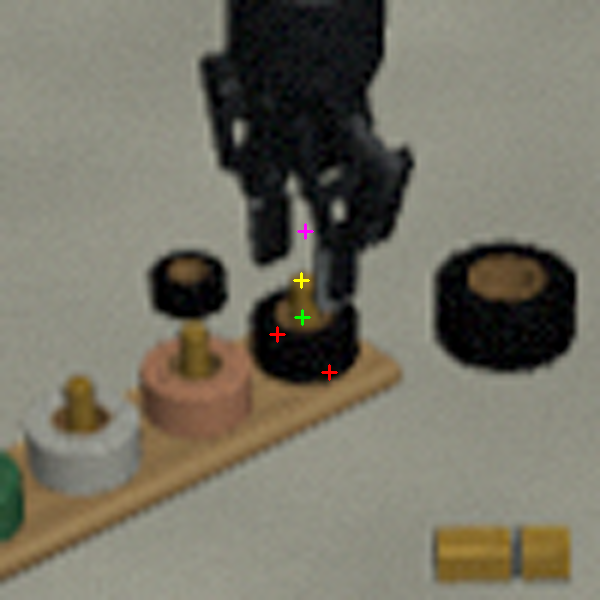

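View pics/chk_top.png

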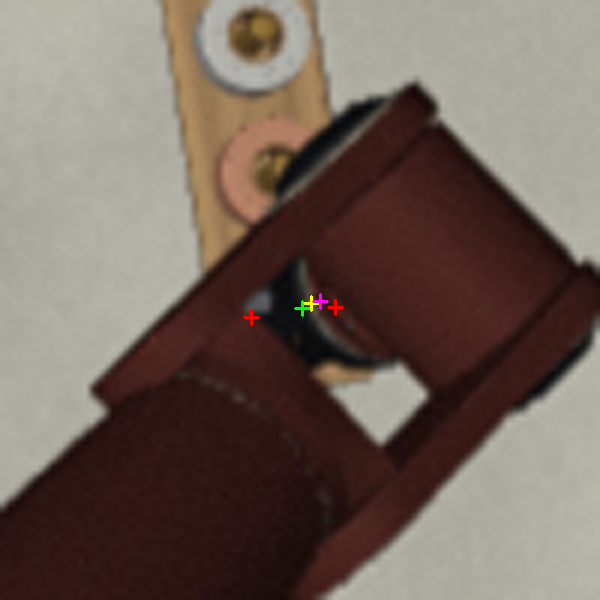

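Run:
```python
from h import *
im=wrist()
print(proj(im,[[.4715,-.3212,.04],[.404,-.329,.04],[.4715,-.3212,.062],[.404,-.329,.062]]))
print(unproj(im,[[278,117],[278,246]],.04), -im["R"].T@im["t"])
o=ctrl.get_obs(); print(o["q"])
print(np.array(im["T_tool_cam"]).round(3))
```

```text
[[279.1937289  118.67001778]
 [278.04735128 250.37163564]
 [280.97766266 118.70030797]
 [279.46051529 268.73447505]]
[[ 0.47219426 -0.32053715  0.04      ]
 [ 0.40648575 -0.32866691  0.04      ]] [ 0.47091814 -0.31581837  0.20110679]
[-8.27166736e-01 -4.71558395e-02  2.02229410e+00  4.75636793e-04
  1.12601075e+00  6.18993127e-01]
[[ 0.    -0.957 -0.288  0.072]
 [ 1.    -0.     0.001  0.001]
 [-0.001 -0.288  0.957 -0.182]
 [ 0.     0.     0.     1.   ]]
```

Run:
```python
from h import *
o,R,_=st(False); im=wrist(); T=o["tool_pos"];y=R[:,1];z=R[:,2]
for b in (0,.01,.02,.04): print(b,proj(im,[T+y*.021-z*b,T-y*.021-z*b]).round())
```

```text
0 [[312. 236.]
 [243. 236.]]
0.01 [[314. 242.]
 [241. 242.]]
0.02 [[316. 250.]
 [239. 250.]]
0.04 [[321. 267.]
 [234. 267.]]
```

Run:
```python
from h import *
im=wrist(); print(im["camera_matrix"])
import pickle
a=pickle.load(open("w1.pkl","rb")); print(-a["R"].T@a["t"])
# roll spacing check in w3: pixel scale
print(unproj(im,[[228,246],[328,246]],.04))
```

```text
[[324.19280449   0.         279.19815406]
 [  0.         324.19280449 207.77192973]
 [  0.           0.           1.        ]]
[ 0.52367693 -0.32563424  0.44692814]
[[ 0.40355242 -0.30229697  0.04      ]
 [ 0.40942787 -0.35528611  0.04      ]]
```

Run:
```python
from h import *
im=ctrl.get_image("scene"); c=im["color"][:,:,::-1].astype(float)
a=c[90:160,225:295]; b=(255*(a/255)**.45).astype(np.uint8)
w=wrist()["color"][:,:,::-1][190:340,170:390].astype(float); w=(255*(w/255)**.45).astype(np.uint8)
cv2.imwrite("pics/g.png",cv2.resize(b,None,fx=8,fy=8,interpolation=cv2.INTER_CUBIC)); cv2.imwrite("pics/gw.png",cv2.resize(w,None,fx=3.6,fy=3.6,interpolation=cv2.INTER_CUBIC))
```

```text
(no output)
```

View pics/g.png

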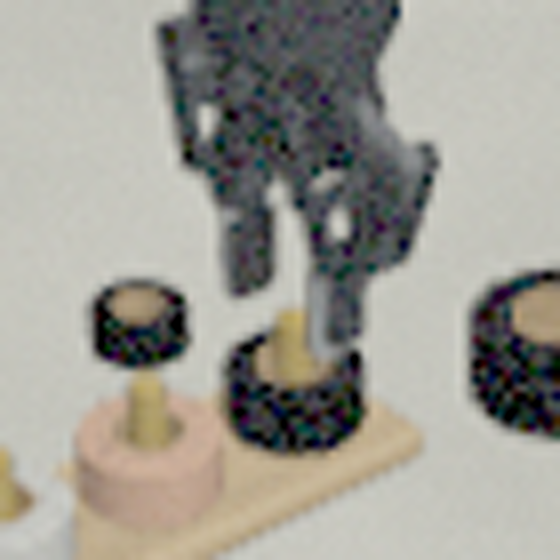

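View pics/gw.png

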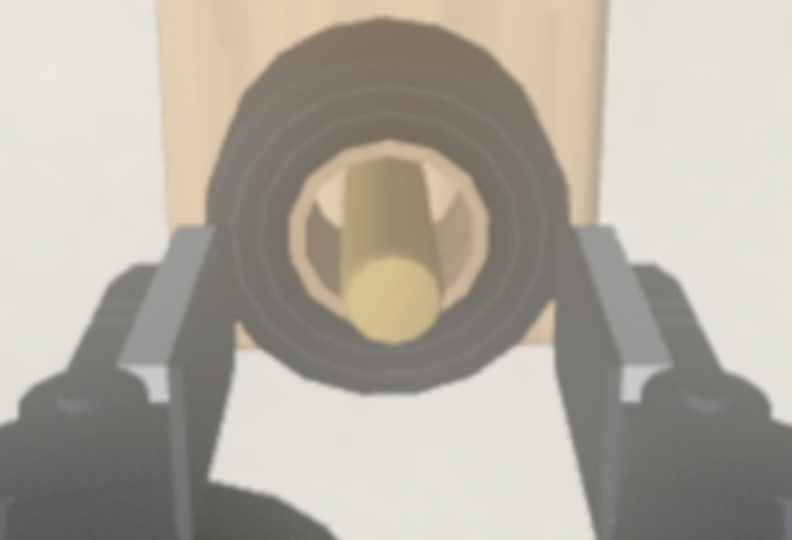

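Request:
{"op": "step_arm", "data": {"moves": [[1,0,0,0,0],[1,0,0,0,0],[1,0,0,0,0],[1,0,0,-0.004,0],[1,0,0,-0.004,0],[1,0,0,-0.004,0],[1,0,0,0,0]]}}

```text
t: 5.88
tool_pos: [0.4036, -0.329, 0.0043]
tool_rot: [3.105, 0.193, 0.039]
contact_force: [0.4, 0.2, 0.5]
opening: 0.0856
```

Run:
```python
from h import *
st()
im=ctrl.get_image("scene"); c=im["color"][:,:,::-1].astype(float)
a=c[90:160,225:295]; b=(255*(a/255)**.45).astype(np.uint8)
cv2.imwrite("pics/g2.png",cv2.resize(b,None,fx=8,fy=8,interpolation=cv2.INTER_CUBIC))
save(wrist(),"w4.png")
```

```text
t 5.88 tcp [ 0.4036 -0.329   0.0043] jaw 97.1 open 0.0856 F [0.4 0.2 0.5] tilt -0.9992 q6 0.62
```

View pics/g2.png

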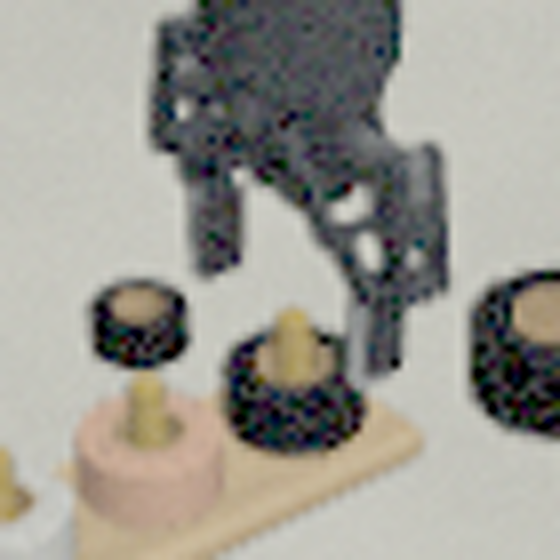

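View pics/w4.png

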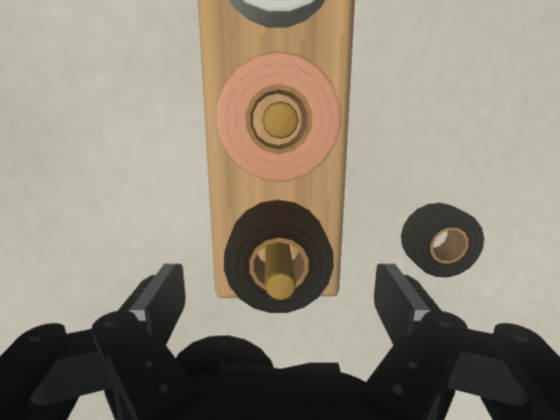

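Request:
{"op": "step_arm", "data": {"moves": [[1,0,0,-0.005,0],[1,0,0,-0.005,0],[1,0,0,-0.005,0],[1,0,0,-0.005,0],[1,0,0,-0.005,0],[1,0,0,0,0]]}}

```text
t: 6.72
tool_pos: [0.4038, -0.3293, -0.022]
tool_rot: [3.104, 0.193, 0.04]
contact_force: [-0.3, 0.6, 0.3]
opening: 0.0856
```

```bash
cat >> h.py <<'E'
def gam(im,name,box,s):
    a=im["color"][:,:,::-1][box[1]:box[3],box[0]:box[2]].astype(float); b=(255*(a/255)**.45).astype(np.uint8)
    cv2.imwrite("pics/"+name,cv2.resize(b,None,fx=s,fy=s,interpolation=cv2.INTER_CUBIC))
E
python3 - <<'E'
from h import *
st()
gam(ctrl.get_image("scene"),"g3.png",(225,90,295,160),8)
E
```

```text
t 6.72 tcp [ 0.4038 -0.3293 -0.022 ] jaw 97.1 open 0.0856 F [-0.3  0.6  0.3] tilt -0.9992 q6 0.62
```

View pics/g3.png

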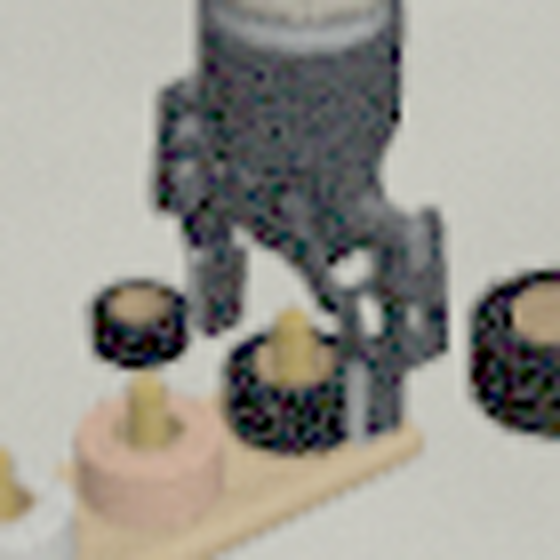

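Request:
{"op": "step_arm", "data": {"moves": [[1,0,0,-0.005,0],[0.0,0,0,0,0],[0.0,0,0,0,0],[0,0,0,0,0],[0,0,0,0,0],[0,0,0,0,0],[0,0,0,0.005,0],[0,0,0,0.01,0],[0,0,0,0.0,0]], "newtons": 50}}

```text
t: 7.9
tool_pos: [0.4047, -0.3301, -0.0097]
tool_rot: [3.103, 0.193, 0.042]
contact_force: [0.6, -0.4, -0.0]
opening: 0.0553
```

Run:
```python
from h import *
st()
gam(ctrl.get_image("scene"),"g4.png",(225,90,295,160),8)
```

```text
t 7.9 tcp [ 0.4047 -0.3301 -0.0097] jaw 97.1 open 0.0553 F [ 0.6 -0.4 -0. ] tilt -0.9991 q6 0.62
```

View pics/g4.png

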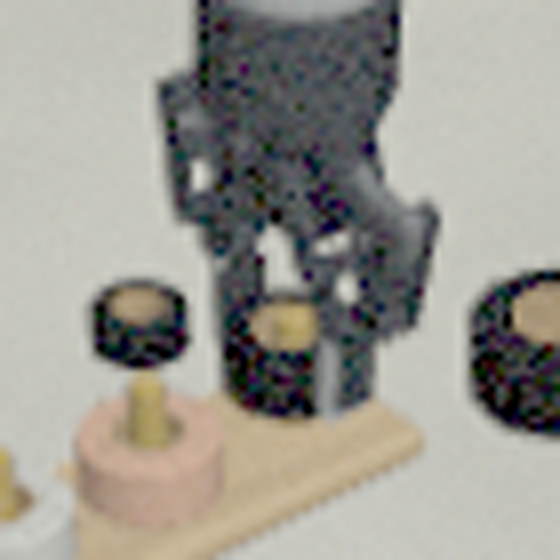

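Request:
{"op": "step_arm", "data": {"moves": [[0,0,0,0.02,0],[0,0,0,0.03,0],[0,0,0,0.03,0],[0,0,0,0.02,0],[0,0.01,0.02,0,0],[0,0.025,0.04,0,-9],[0,0.03,0.05,0,-9],[0,0.03,0.05,0,-9],[0,0.03,0.05,0,-9],[0,0.025,0.045,0,-9],[0,0.01,0.02,0,0],[0,0,0,0,0]]}}

```text
t: 9.45
tool_pos: [0.5636, -0.0506, 0.0925]
tool_rot: [2.929, -1.024, 0.02]
contact_force: [0.6, -0.6, -1.3]
opening: 0.0553
```

Run:
```python
from h import *
st()
im=wrist(); save(im,"w5.png"); print(-im["R"].T@im["t"])
import pickle; pickle.dump(dict(im),open("w5.pkl","wb"))
```

```text
t 9.45 tcp [ 0.5636 -0.0506  0.0925] jaw 51.4 open 0.0553 F [ 0.6 -0.6 -1.3] tilt -0.9991 q6 2.06
[ 0.62024601 -0.08983155  0.27599607]
```

View pics/w5.png

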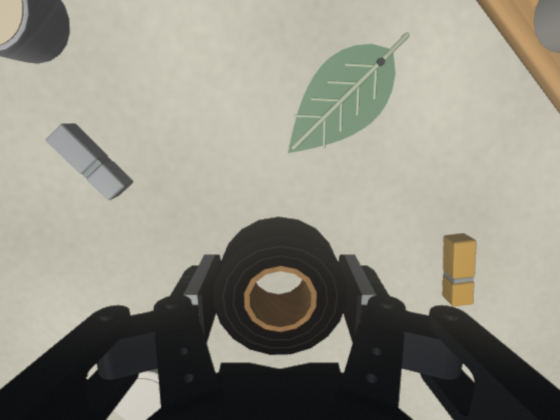

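Run:
```python
from h import *
import pickle
im=pickle.load(open("w5.pkl","rb"))
a=unproj(im,[[289,152],[407,35]],.004); d=a[0]-a[1]; L=np.linalg.norm(d)
print("leaf",a.round(4),a.mean(0),L,np.degrees(np.arctan2(d[1],d[0])), "target",(a.mean(0)+.123*d/L))
print("roll",unproj(im,[[280,285]],.155))
```

```text
leaf [[ 0.589  -0.0868  0.004 ]
 [ 0.6022 -0.2126  0.004 ]] [ 0.59557945 -0.14972579  0.004     ] 0.12649743375816522 96.00507729382514 target [ 0.58271161 -0.02740074  0.004     ]
roll [[ 0.56574828 -0.05193357  0.155     ]]
```

Request:
{"op": "step_arm", "data": {"moves": [[0,0.01,0.012,0,0],[0,0.01,0.011,-0.02,0],[0,0,0,-0.03,0],[0,0,0,-0.03,0],[0,0,0,-0.02,0],[0,0,0,0,0]]}}

```text
t: 10.25
tool_pos: [0.5854, -0.0307, -0.009]
tool_rot: [2.925, -1.036, 0.026]
contact_force: [-0.6, 0.0, -0.3]
opening: 0.0551
```

Request:
{"op": "step_arm", "data": {"moves": [[0,-0.001,0.003,-0.01,0],[0,0,0,-0.01,0],[0,0,0,-0.005,0],[0,0,0,-0.002,0],[0,0,0,0,0]]}}

```text
t: 10.88
tool_pos: [0.5872, -0.0281, -0.0344]
tool_rot: [2.926, -1.037, 0.034]
contact_force: [-0.3, -0.5, -0.5]
opening: 0.055
```

Run:
```python
from h import *
st()
gam(ctrl.get_image("scene"),"g5.png",(210,150,310,240),8)
```

```text
t 10.88 tcp [ 0.5872 -0.0281 -0.0344] jaw 50.9 open 0.055 F [-0.3 -0.5 -0.5] tilt -0.9991 q6 2.12
```

View pics/g5.png

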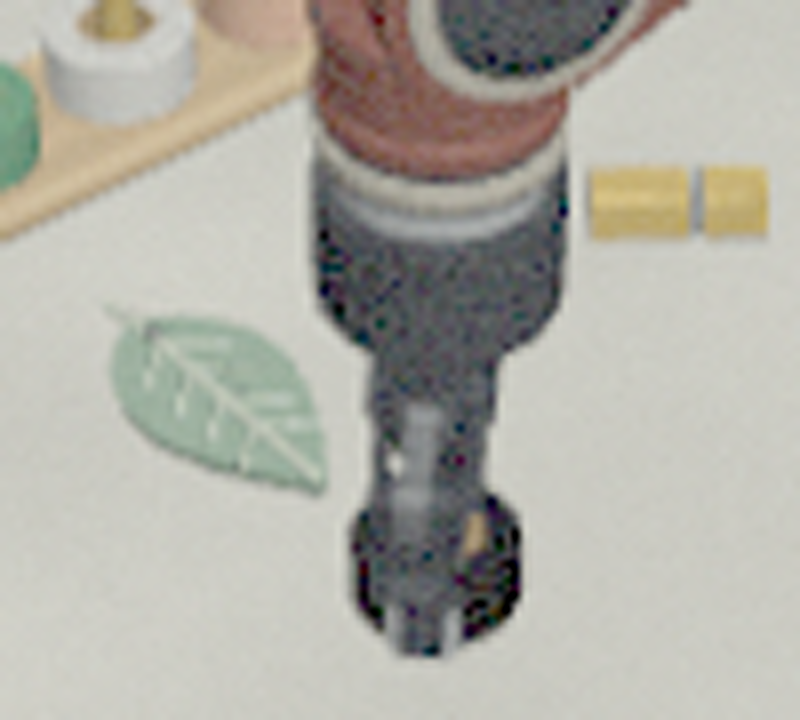

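Request:
{"op": "step_arm", "data": {"moves": [[0,-0.002,0.0,-0.002,0],[0,0,0,-0.002,0],[0,0,0,0,0]]}}

```text
t: 11.3
tool_pos: [0.5856, -0.0282, -0.0379]
tool_rot: [2.926, -1.038, 0.037]
contact_force: [-0.6, -0.8, -0.8]
opening: 0.0555
```

Request:
{"op": "step_arm", "data": {"moves": [[0,-0.001,0.0,-0.002,0],[0,0,0,-0.001,0],[0,0,0,0,0]]}}

```text
t: 11.68
tool_pos: [0.585, -0.0283, -0.0397]
tool_rot: [2.926, -1.037, 0.037]
contact_force: [-0.5, -0.2, 1.1]
opening: 0.0552
```

Request:
{"op": "step_arm", "data": {"moves": [[0.8,0,0,0,0],[0.8,0,0,0,0],[0.8,0,0,0,0],[0.8,0,0,0.02,0],[0.8,0,0,0.03,0],[1,0,0,0.03,0],[1,0,0,0.04,0],[1,0,0,0.03,0],[1,0,0,0.0,0]]}}

```text
t: 12.8
tool_pos: [0.5859, -0.0284, 0.1219]
tool_rot: [2.927, -1.038, 0.047]
contact_force: [0.5, -0.2, -0.7]
opening: 0.0852
```

Run:
```python
from h import *
st()
im=wrist(); save(im,"w6.png"); print(-im["R"].T@im["t"])
import pickle; pickle.dump(dict(im),open("w6.pkl","wb"))
```

```text
t 12.8 tcp [ 0.5859 -0.0284  0.1219] jaw 50.9 open 0.0852 F [ 0.5 -0.2 -0.7] tilt -0.9989 q6 2.11
[ 0.63900616 -0.06763138  0.30650637]
```

View pics/w6.png

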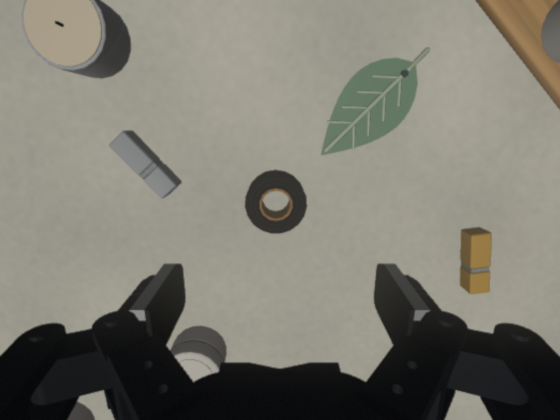

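```bash
cat >> h.py <<'E'
def frame(a,b,p):  # a tip,b stem -> p in leaf frame
    o=(a+b)/2; d=(a-b)[:2]; d=d/np.linalg.norm(d); r=(p-o)[:2]
    return np.round([r@d, r@np.array([-d[1],d[0]])],4)
E
python3 - <<'E'
from h import *
import pickle
im=pickle.load(open("w6.pkl","rb"))
a=unproj(im,[[322,154],[429,49]],.004); r=unproj(im,[[276,199]],.026)[0]
print(np.linalg.norm(a[0]-a[1]),frame(a[0],a[1],r),r,a)
s=unproj(im,[[[125,135],[165,190]][0],[165,190]],.02);print("silver",s,s.mean(0),np.degrees(np.arctan2(*(s[0]-s[1])[[1,0]])))
E
```

```text
0.1270064200664111 [ 0.1205 -0.0039] [ 0.58682782 -0.03028052  0.026     ] [[ 0.58881176 -0.08736589  0.004     ]
 [ 0.60180865 -0.21370556  0.004     ]]
silver [[0.71088818 0.03470781 0.02      ]
 [0.65495576 0.04186701 0.02      ]] [0.68292197 0.03828741 0.02      ] -7.294050101176406
```

Request:
{"op": "step_arm", "data": {"moves": [[1,-0.015,0.02,0.02,5],[1,-0.025,0.035,0.02,5],[1,-0.03,0.045,0.02,6],[1,-0.03,0.045,0,6],[1,-0.03,0.045,0,5],[1,-0.025,0.035,0,4],[1,-0.015,0.02,0,0],[1,0,0,0,0]]}}

```text
t: 13.85
tool_pos: [0.4017, 0.2218, 0.1696]
tool_rot: [3.102, -0.192, 0.029]
contact_force: [-0.7, -0.2, 0.2]
opening: 0.0853
```

Run:
```python
from h import *
st()
im=wrist(); save(im,"w7.png"); print(-im["R"].T@im["t"])
import pickle; pickle.dump(dict(im),open("w7.pkl","wb"))
```

```text
t 13.85 tcp [0.4017 0.2218 0.1696] jaw 82.9 open 0.0853 F [-0.7 -0.2  0.2] tilt -0.9993 q6 2.07
[0.47071064 0.21814579 0.35277835]
```

View pics/w7.png

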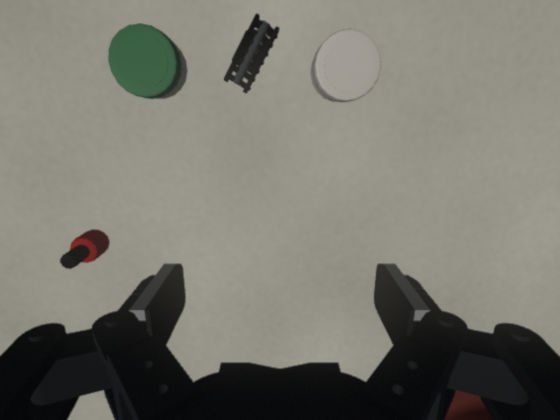

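```bash
cat > plan.py <<'E'
from h import *
E
python3 - <<'E'
from h import *
import pickle
im=pickle.load(open("w7.pkl","rb"))
t=unproj(im,[[347,65],[143,60]],.045); d=(t[1]-t[0])[:2]; L=np.linalg.norm(d); print(t.round(4),L,np.degrees(np.arctan2(d[1],d[0])))
for h in (.02,.03):
    c=unproj(im,[[265,19],[238,85]],h); print("clip",h,c.round(4),c.mean(0),np.linalg.norm(c[0]-c[1]),np.degrees(np.arctan2(*(c[0]-c[1])[[1,0]])))
top=pickle.load(open("top0.pkl","rb"))
t=unproj(top,[[223.6,230.2],[165.1,222]],.045);print(t)
E
```

```text
[[0.5064 0.1429 0.045 ]
 [0.5314 0.3189 0.045 ]] 0.17771504998629664 81.88289932659775
clip 0.02 [[0.5572 0.2093 0.02  ]
 [0.504  0.2427 0.02  ]] [0.53060698 0.22602338 0.02      ] 0.06276568971893282 -32.1605837530717
clip 0.03 [[0.5546 0.2096 0.03  ]
 [0.503  0.242  0.03  ]] [0.52880709 0.22578665 0.03      ] 0.06087957872379121 -32.16058375307168
[[0.50403101 0.14174049 0.045     ]
 [0.52787777 0.31675241 0.045     ]]
```

Request:
{"op": "step_arm", "data": {"moves": [[0.6,0.025,0.0,0,-6],[0.6,0.035,0.002,0,-7],[0.6,0.035,0.002,0,-7],[0.6,0.025,0,0,-5],[0.6,0.007,0,-0.02,0],[0.6,0,0,-0.03,0],[0.6,0,0,-0.03,0],[0.6,0,0,-0.015,0],[0.6,0,0,0,0]]}}

```text
t: 15.02
tool_pos: [0.5307, 0.2155, 0.0607]
tool_rot: [2.966, -0.883, -0.001]
contact_force: [-0.2, 0.6, 0.6]
opening: 0.0513
```

Run:
```python
from h import *
st()
im=wrist(); save(im,"w8.png"); print(-im["R"].T@im["t"])
import pickle; pickle.dump(dict(im),open("w8.pkl","wb"))
```

```text
t 15.03 tcp [0.5307 0.2155 0.0607] jaw 56.8 open 0.0513 F [-0.2  0.6  0.6] tilt -0.9989 q6 2.44
[0.59382998 0.18234729 0.24326266]
```

View pics/w8.png

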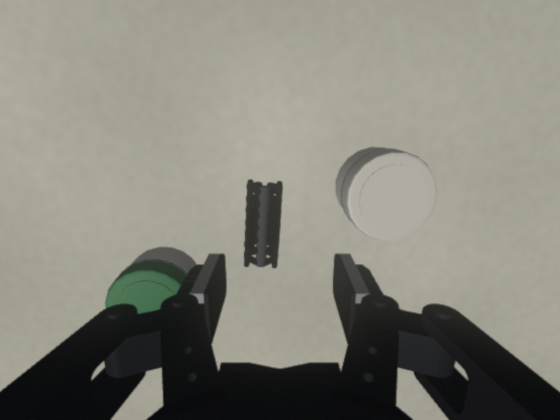

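Run:
```python
from h import *
import pickle
im=pickle.load(open("w8.pkl","rb"))
c=unproj(im,[[265,181],[261,266]],.025); print("clip",c.round(4),c.mean(0),np.linalg.norm(c[0]-c[1]),np.degrees(np.arctan2(*(c[0]-c[1])[[1,0]])))
t=unproj(im,[[391,195]],.045);print("W",t)
o,R,_=st(); print("tip",o["tool_pos"]-R[:,2]*.042, R[:,2])
```

```text
clip [[0.5573 0.2061 0.025 ]
 [0.506  0.244  0.025 ]] [0.53166224 0.22503374 0.025     ] 0.06376177025981941 -36.527933346929835
W [[0.50835766 0.14193315 0.045     ]]
t 15.07 tcp [0.5312 0.2157 0.0616] jaw 56.8 open 0.0517 F [ 0.  -0.  -1.3] tilt -0.9989 q6 2.44
tip [0.53177503 0.21752062 0.10359261] [-0.01267421 -0.04407315 -0.99894791]
```

Request:
{"op": "step_arm", "data": {"moves": [[0.6,0,0.004,-0.005,-3],[0.6,0,0.004,-0.02,0],[0.6,0,0,-0.025,0],[0.6,0,0,-0.02,0],[0.6,0,0,-0.01,0],[0.6,0,0,0,0]]}}

```text
t: 15.82
tool_pos: [0.5342, 0.2252, -0.018]
tool_rot: [2.949, -0.959, 0.01]
contact_force: [0.5, -0.2, 0.6]
opening: 0.0515
```

```bash
cat >> h.py <<'E'
def tip(off=.042):
    o,R,_=st(); print("tip",np.round(o["tool_pos"]-R[:,2]*off,4),"lean",R[:2,2].round(3))
E
python3 - <<'E'
from h import *
tip()
E
```

```text
t 15.82 tcp [ 0.5342  0.2252 -0.018 ] jaw 54.0 open 0.0515 F [ 0.5 -0.2  0.6] tilt -0.9991 q6 2.51
tip [0.5345 0.2269 0.024 ] lean [-0.007 -0.041]
```

Request:
{"op": "step_arm", "data": {"moves": [[0.6,-0.002,-0.001,-0.006,0],[0.6,-0.001,-0.001,-0.006,0],[0.6,0,0,-0.003,0],[0,0,0,0,0],[0,0,0,0,0],[0,0,0,0,0],[0,0,0,0,0]], "newtons": 40}}

```text
t: 16.7
tool_pos: [0.5333, 0.2237, -0.0313]
tool_rot: [2.951, -0.959, 0.016]
contact_force: [0.0, -0.2, -0.9]
opening: 0.0254
```

Run:
```python
from h import *
tip(); save(wrist(),"w9.png")
```

```text
t 16.7 tcp [ 0.5333  0.2237 -0.0313] jaw 54.0 open 0.0254 F [ 0.  -0.2 -0.9] tilt -0.9992 q6 2.51
tip [0.5334 0.2253 0.0107] lean [-0.002 -0.04 ]
```

View pics/w9.png

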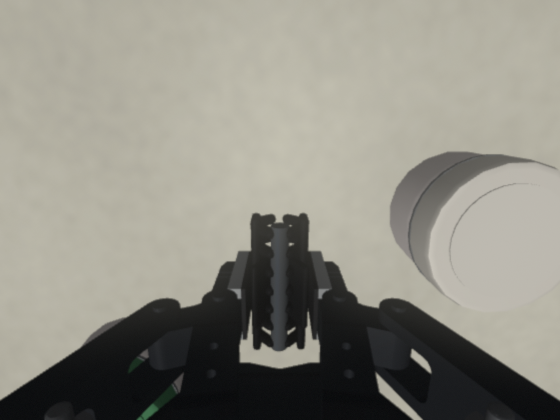

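Request:
{"op": "step_arm", "data": {"moves": [[0,0,0,0.015,0],[0,0,0,0.03,0],[0,0,0,0.035,0],[0,0,0,0.03,0],[0,0,-0.02,0.01,0],[0,0,-0.04,0,-6],[0,0,-0.05,0,-7],[0,-0.002,-0.055,0,-7],[0,-0.002,-0.055,0,-7],[0,-0.002,-0.055,0,-7],[0,-0.002,-0.045,0,-7],[0,-0.002,-0.035,0,-6],[0,0,-0.02,0,0],[0,0,0,0,0]]}}

```text
t: 18.5
tool_pos: [0.5131, -0.172, 0.0928]
tool_rot: [2.286, -2.088, -0.014]
contact_force: [0.3, 0.5, 0.3]
opening: 0.0252
```

Run:
```python
from h import *
tip(); im=wrist(); save(im,"w10.png")
import pickle; pickle.dump(dict(im),open("w10.pkl","wb"))
```

```text
t 18.5 tcp [ 0.5131 -0.172   0.0928] jaw 5.2 open 0.0252 F [0.3 0.5 0.3] tilt -0.999 q6 2.62
tip [ 0.5147 -0.1708  0.1348] lean [-0.037 -0.027]
```

View pics/w10.png

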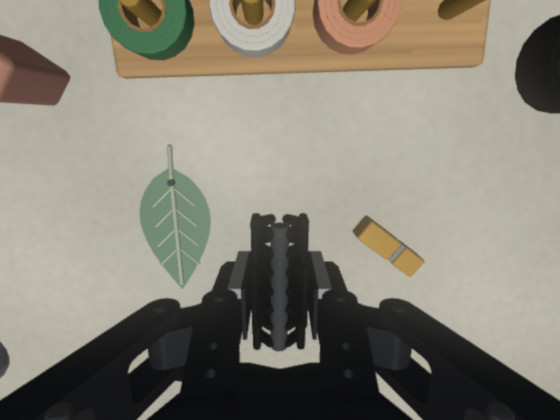

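Run:
```python
from h import *
import pickle
im=pickle.load(open("w10.pkl","rb"))
a=unproj(im,[[183,287],[169,146]],.004); d=(a[0]-a[1])[:2]; L=np.linalg.norm(d); d/=L
n=np.array([-d[1],d[0]]); print(a,a.mean(0),L,np.degrees(np.arctan2(d[1],d[0])),"target",a.mean(0)[:2]+.073*n)
```

```text
[[ 0.58998948 -0.08505476  0.004     ]
 [ 0.60285234 -0.21259014  0.004     ]] [ 0.59642091 -0.14882245  0.004     ] 0.1281823902090275 95.75921580470757 target [ 0.52378939 -0.15614786]
```

Request:
{"op": "step_arm", "data": {"moves": [[0,0.005,0.007,0,0],[0,0.004,0.0075,-0.02,0],[0,0,0,-0.03,0],[0,0,0,-0.03,0],[0,0,0,-0.015,0],[0,0,0,-0.005,0],[0,0,0,0,0]]}}

```text
t: 19.42
tool_pos: [0.5216, -0.1484, -0.0147]
tool_rot: [2.296, -2.078, -0.02]
contact_force: [-0.5, -0.2, -1.0]
opening: 0.0253
```

Run:
```python
from h import *
tip()
```

```text
t 19.43 tcp [ 0.5216 -0.1484 -0.0147] jaw 5.7 open 0.0253 F [-0.5 -0.2 -1. ] tilt -0.9989 q6 2.67
tip [ 0.5233 -0.1474  0.0273] lean [-0.04  -0.025]
```

Request:
{"op": "step_arm", "data": {"moves": [[0,0.001,-0.005,-0.004,0],[0,0,-0.004,-0.006,0],[0,0,0,-0.004,0],[0,0,0,-0.002,0],[0,0,0,0,0]]}}

```text
t: 20.05
tool_pos: [0.525, -0.1594, -0.0289]
tool_rot: [2.297, -2.08, -0.012]
contact_force: [1.0, -0.8, -0.7]
opening: 0.0254
```

Run:
```python
from h import *
tip()
```

```text
t 20.05 tcp [ 0.525  -0.1594 -0.0289] jaw 5.7 open 0.0254 F [ 1.  -0.8 -0.7] tilt -0.999 q6 2.65
tip [ 0.5265 -0.1583  0.0131] lean [-0.035 -0.027]
```

Request:
{"op": "step_arm", "data": {"moves": [[0,-0.003,0.001,-0.001,0],[0,0,0,-0.001,0],[0,0,0,0,0],[0.6,0,0,0,0],[0.6,0,0,0,0],[0.6,0,0,0,0],[0.6,0,0,0.02,0],[0.6,0,0,0.03,0],[0.6,0,0,0.04,0],[1,0,0,0.04,0],[1,0,0,0.03,0],[1,0,0,0,0]]}}

```text
t: 21.55
tool_pos: [0.5231, -0.1587, 0.1426]
tool_rot: [2.299, -2.081, 0.0]
contact_force: [-0.2, -1.6, -1.0]
opening: 0.0852
```

Run:
```python
from h import *
tip(); im=wrist(); save(im,"w11.png")
import pickle; pickle.dump(dict(im),open("w11.pkl","wb"))
```

```text
t 21.55 tcp [ 0.5231 -0.1587  0.1426] jaw 5.7 open 0.0852 F [-0.2 -1.6 -1. ] tilt -0.9992 q6 2.64
tip [ 0.5242 -0.1574  0.1846] lean [-0.027 -0.03 ]
```

View pics/w11.png

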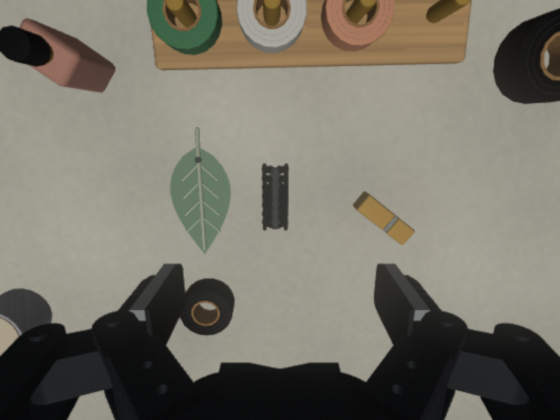

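Run:
```python
from h import *
import pickle
im=pickle.load(open("w11.pkl","rb"))
a=unproj(im,[[204,251],[197,129]],.004); c=unproj(im,[[275,228],[275,165]],.028)
print("clip",frame(a[0],a[1],c.mean(0)),np.linalg.norm(a[0]-a[1]),[np.degrees(np.arctan2(*(p[0]-p[1])[[1,0]])) for p in (a,c)])
r=unproj(im,[[208,304]],.026)[0];print("black",frame(a[0],a[1],r))
g=unproj(im,[[362,200],[407,236]],.018);print("gold",g,g.mean(0),np.degrees(np.arctan2(*(g[0]-g[1])[[1,0]])))
```

```text
clip [-0.0013  0.0747] 0.12585305111438128 [np.float64(95.25503588678164), np.float64(95.479921458094)]
black [0.1128 0.0057]
gold [[ 0.43636152 -0.16033706  0.018     ]
 [ 0.38388591 -0.12712366  0.018     ]] [ 0.41012371 -0.14373036  0.018     ] -32.33095353454208
```

Request:
{"op": "step_arm", "data": {"moves": [[0.6,-0.015,0.002,0,8],[0.6,-0.025,0.003,0,10],[0.6,-0.03,0.003,0,10],[0.6,-0.025,0.003,0,10],[0.6,-0.015,0.002,-0.01,8],[0.6,-0.004,0,-0.03,5],[0.6,0,0,-0.03,0],[0.6,0,0,-0.02,0],[0.6,0,0,0,0]]}}

```text
t: 22.72
tool_pos: [0.3953, -0.1401, 0.0352]
tool_rot: [2.986, -0.843, -0.008]
contact_force: [-1.0, 0.7, 0.7]
opening: 0.0516
```

Run:
```python
from h import *
tip(); im=wrist(); save(im,"w12.png")
import pickle; pickle.dump(dict(im),open("w12.pkl","wb"))
```

```text
t 22.73 tcp [ 0.3953 -0.1401  0.0352] jaw 58.4 open 0.0516 F [-1.   0.7  0.7] tilt -0.9992 q6 1.65
tip [ 0.3959 -0.1386  0.0772] lean [-0.016 -0.036]
```

View pics/w12.png

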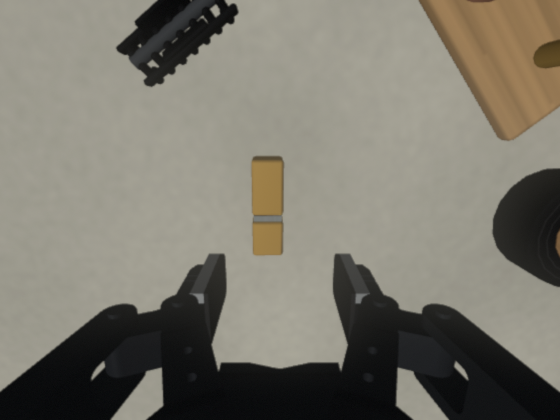

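Run:
```python
from h import *
import pickle
im=pickle.load(open("w12.pkl","rb"))
g=unproj(im,[[267.5,158],[267.5,255]],.02);print("gold",g.mean(0),np.linalg.norm(g[0]-g[1]),np.degrees(np.arctan2(*(g[0]-g[1])[[1,0]])))
```

```text
gold [ 0.40964715 -0.14255148  0.02      ] 0.06408711041678397 -32.13774250677993
```

Request:
{"op": "step_arm", "data": {"moves": [[0.6,0.007,-0.002,0,0],[0.6,0.006,-0.002,-0.015,0],[0.6,0,0,-0.02,0],[0.6,0,0,-0.015,0],[0.6,0,0,-0.005,0],[0.6,0,0,0,0]]}}

```text
t: 23.52
tool_pos: [0.4157, -0.1475, -0.0145]
tool_rot: [2.983, -0.843, 0.012]
contact_force: [-0.5, -0.4, -0.3]
opening: 0.0514
```

Run:
```python
from h import *
tip()
```

```text
t 23.52 tcp [ 0.4157 -0.1475 -0.0145] jaw 58.4 open 0.0514 F [-0.5 -0.4 -0.3] tilt -0.9991 q6 1.66
tip [ 0.4159 -0.1457  0.0275] lean [-0.004 -0.042]
```

Request:
{"op": "step_arm", "data": {"moves": [[0.6,-0.004,0.002,-0.006,0],[0.6,-0.002,0.001,-0.008,0],[0.6,0,0,-0.005,0],[0.6,0,0,-0.002,0],[0,0,0,0,0],[0,0,0,0,0],[0,0,0,0,0],[0,0,0,0,0]]}}

```text
t: 24.52
tool_pos: [0.4108, -0.145, -0.0349]
tool_rot: [2.983, -0.843, 0.017]
contact_force: [-1.1, 0.9, 0.1]
opening: 0.0187
```

Run:
```python
from h import *
tip();save(wrist(),"w13.png")
```

```text
t 24.52 tcp [ 0.4108 -0.145  -0.0349] jaw 58.4 open 0.0187 F [-1.1  0.9  0.1] tilt -0.999 q6 1.66
tip [ 0.4108 -0.1432  0.007 ] lean [-0.001 -0.044]
```

View pics/w13.png

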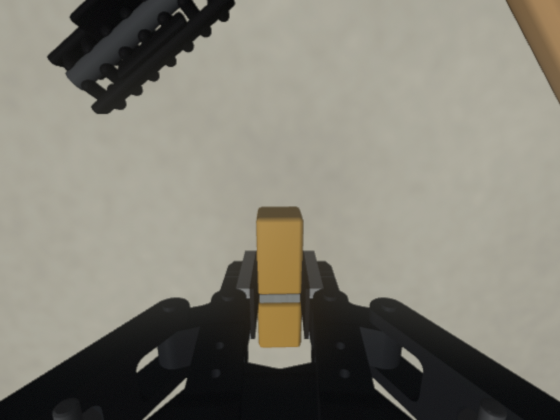

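Request:
{"op": "step_arm", "data": {"moves": [[0,0,0,0.015,0],[0,0,0,0.03,0],[0,0,0,0.03,0],[0,0,0.01,0.02,6],[0,0.002,0.02,0,10],[0,0.002,0.025,0,10],[0,0.003,0.03,0,10],[0,0.003,0.03,0,10],[0,0.003,0.03,0,10],[0,0.003,0.03,0,10],[0,0.003,0.03,0,10],[0,0.003,0.03,0,10],[0,0.002,0.025,0,10],[0,0.002,0.02,0,10],[0,0,0.01,0,6],[0,0,0,0,0]]}}

```text
t: 26.58
tool_pos: [0.4411, 0.154, 0.0816]
tool_rot: [2.321, 2.096, 0.098]
contact_force: [-0.7, -0.3, -0.1]
opening: 0.0193
```

Run:
```python
from h import *
tip();save(wrist(),"w14.png")
```

```text
t 26.57 tcp [0.4411 0.154  0.0816] jaw 174.1 open 0.0193 F [-0.7 -0.3 -0.1] tilt -0.998 q6 0.26
tip [0.4388 0.1527 0.1236] lean [0.055 0.032]
```

View pics/w14.png

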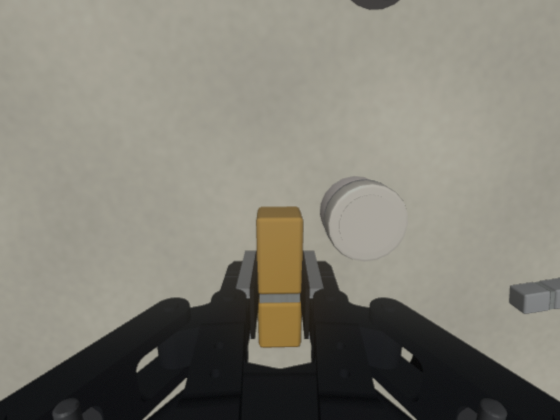

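Request:
{"op": "step_arm", "data": {"moves": [[0,-0.002,-0.001,-0.01,-2],[0,0,0,-0.025,0],[0,0,0,-0.03,0],[0,0,0,-0.02,0],[0,0,0,-0.01,0],[0,0,0,0,0]]}}

```text
t: 27.38
tool_pos: [0.4377, 0.1497, -0.0171]
tool_rot: [2.373, 2.033, 0.097]
contact_force: [-1.1, -0.4, 0.2]
opening: 0.0187
```

Run:
```python
from h import *
tip();im=wrist();print("W",unproj(im,[[0,0]],.045)[0]);save(im,"w15.png")
import pickle; pickle.dump(dict(im),open("w15.pkl","wb"))
```

```text
t 27.38 tcp [ 0.4377  0.1497 -0.0171] jaw 171.1 open 0.0187 F [-1.1 -0.4  0.2] tilt -0.998 q6 0.3
tip [0.4353 0.1485 0.0248] lean [0.057 0.029]
W [0.36116022 0.26675369 0.045     ]
```

View pics/w15.png

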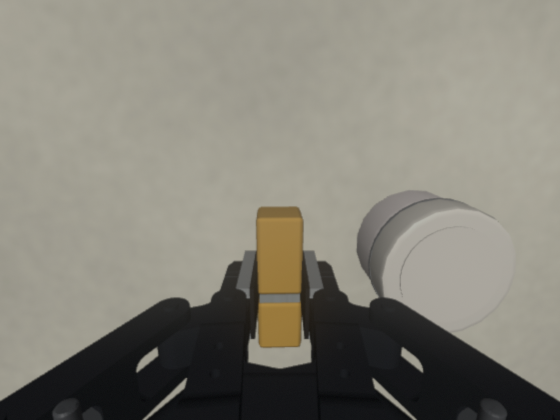

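Run:
```python
from h import *
import pickle
im=pickle.load(open("w15.pkl","rb"))
w=unproj(im,[[448,265]],.045)[0]; print(w, w[:2]-.07*np.array([.99,-.141]))
```

```text
[0.50532662 0.14696052 0.045     ] [0.43602662 0.15683052]
```

Request:
{"op": "step_arm", "data": {"moves": [[0,0.001,0.004,-0.006,0],[0,0,0,-0.006,0],[0,0,0,-0.003,0],[0,0,0,0,0]]}}

```text
t: 27.92
tool_pos: [0.4414, 0.1545, -0.0301]
tool_rot: [2.371, 2.031, 0.104]
contact_force: [0.9, 0.1, -0.5]
opening: 0.0191
```

Run:
```python
from h import *
tip()
```

```text
t 27.93 tcp [ 0.4414  0.1545 -0.0301] jaw 171.1 open 0.0191 F [ 0.9  0.1 -0.5] tilt -0.9976 q6 0.31
tip [0.4388 0.1533 0.0118] lean [0.062 0.03 ]
```

Request:
{"op": "step_arm", "data": {"moves": [[0,-0.002,0,-0.002,0],[0,-0.001,0,-0.002,0],[0,0,0,0,0],[0.4,0,0,0,0],[0.5,0,0,0,0],[0.6,0,0,0,0],[0.6,0,0,0.015,0],[0.6,0,0,0.03,0],[0.6,0,0,0.04,0],[1,0,0,0.05,0],[1,0,0,0.04,0],[1,0,0,0.02,0],[1,0,0,0,0]]}}

```text
t: 29.55
tool_pos: [0.4382, 0.1545, 0.1746]
tool_rot: [2.368, 2.028, 0.115]
contact_force: [-0.1, 0.4, 0.3]
opening: 0.0855
```

Run:
```python
from h import *
tip();im=wrist();save(im,"w16.png")
import pickle; pickle.dump(dict(im),open("w16.pkl","wb"))
```

```text
t 29.55 tcp [0.4382 0.1545 0.1746] jaw 171.1 open 0.0855 F [-0.1  0.4  0.3] tilt -0.9971 q6 0.32
tip [0.4353 0.1532 0.2164] lean [0.07  0.031]
```

View pics/w16.png

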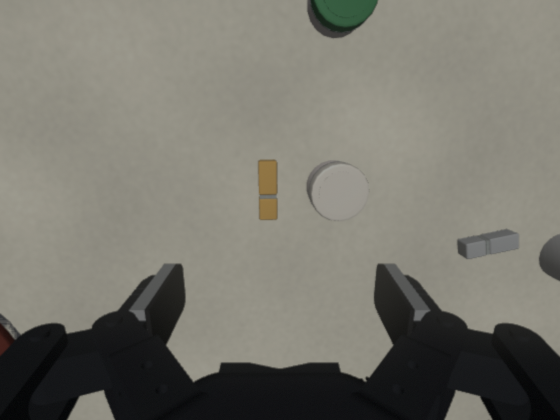

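Run:
```python
from h import *
import pickle
im=pickle.load(open("w16.pkl","rb"))
g=unproj(im,[[267.5,161],[268.5,220]],.02); w=unproj(im,[[339,192]],.045)[0]
print("gold",g.mean(0),np.linalg.norm(g[0]-g[1]),np.degrees(np.arctan2(*(g[0]-g[1])[[1,0]])),"W",w)
u=np.array([.141,.990]); x=np.array([.99,-.141]); r=(g.mean(0)-w)[:2]; print(r@x,r@u)
s=unproj(im,[[459,249],[519,237]],.018); print("silver",s.mean(0),np.linalg.norm(s[0]-s[1]),np.degrees(np.arctan2(*(s[0]-s[1])[[1,0]])))
```

```text
gold [0.43501671 0.15080461 0.02      ] 0.06402813829129957 81.53476231227613 W [0.50502657 0.14316834 0.045     ]
-0.0703864786265739 -0.0023114798235667512
silver [0.68022185 0.04577561 0.018     ] 0.07245546811512764 -178.43254524896244
```

Request:
{"op": "step_arm", "data": {"moves": [[0.6,0.01,-0.005,0,8],[0.6,0.02,-0.01,0,10],[0.6,0.03,-0.013,0,10],[0.6,0.03,-0.013,0,10],[0.6,0.03,-0.013,0,10],[0.6,0.03,-0.013,0,10],[0.6,0.03,-0.013,0,10],[0.6,0.025,-0.011,0,10],[0.6,0.02,-0.01,-0.01,10],[0.6,0.01,-0.005,-0.03,6],[0.6,0,0,-0.03,0],[0.6,0,0,-0.02,0],[0.6,0,0,0,0]]}}

```text
t: 31.22
tool_pos: [0.6659, 0.0443, 0.0562]
tool_rot: [-0.046, -3.073, -0.075]
contact_force: [-0.5, 0.8, 0.3]
opening: 0.0511
```

Run:
```python
from h import *
tip();im=wrist();save(im,"w17.png")
import pickle; pickle.dump(dict(im),open("w17.pkl","wb"))
```

```text
t 31.23 tcp [0.6659 0.0443 0.0562] jaw 88.2 open 0.0511 F [-0.5  0.8  0.3] tilt -0.9965 q6 -1.62
tip [0.6687 0.0422 0.098 ] lean [-0.067  0.05 ]
```

View pics/w17.png

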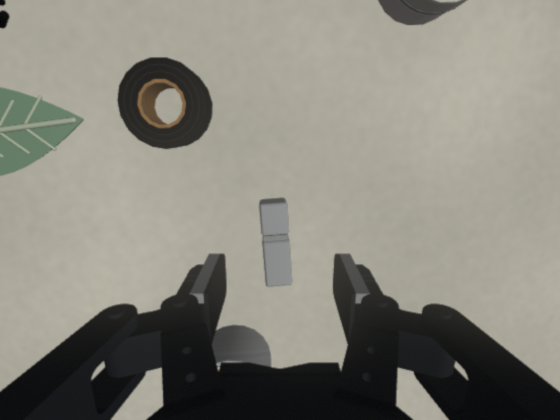

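Run:
```python
from h import *
import pickle
im=pickle.load(open("w17.pkl","rb"))
g=unproj(im,[[273.5,200],[278.5,286]],.02);print("silver",g.mean(0),np.linalg.norm(g[0]-g[1]),np.degrees(np.arctan2(*(g[0]-g[1])[[1,0]])))
```

```text
silver [0.68197992 0.04209674 0.02      ] 0.06553358316288627 -178.75826299511337
```

Request:
{"op": "step_arm", "data": {"moves": [[0.6,0.007,0,-0.005,3],[0.6,0.006,0,-0.02,0],[0.6,0,0,-0.025,0],[0.6,0,0,-0.015,0],[0.6,0,0,-0.005,0],[0.6,0,0,0,0]]}}

```text
t: 32.02
tool_pos: [0.6837, 0.0445, -0.0103]
tool_rot: [0.034, -3.083, -0.072]
contact_force: [-0.2, 0.3, -0.5]
opening: 0.0509
```

Run:
```python
from h import *
tip()
```

```text
t 32.02 tcp [ 0.6837  0.0445 -0.0103] jaw 91.2 open 0.0509 F [-0.2  0.3 -0.5] tilt -0.9972 q6 -1.67
tip [0.6861 0.0426 0.0316] lean [-0.058  0.046]
```

Request:
{"op": "step_arm", "data": {"moves": [[0.6,-0.002,0,-0.008,0],[0.6,-0.002,0,-0.008,0],[0.6,0,0,-0.005,0],[0.6,0,0,-0.003,0],[0,0,0,0,0],[0,0,0,0,0],[0,0,0,0,0],[0,0,0,0,0]]}}

```text
t: 33.02
tool_pos: [0.6814, 0.0444, -0.033]
tool_rot: [0.034, -3.087, -0.072]
contact_force: [0.3, 0.1, 0.2]
opening: 0.0188
```

Run:
```python
from h import *
tip();save(wrist(),"w18.png")
```

```text
t 33.02 tcp [ 0.6814  0.0444 -0.033 ] jaw 91.2 open 0.0188 F [0.3 0.1 0.2] tilt -0.9975 q6 -1.67
tip [0.6837 0.0425 0.0088] lean [-0.054  0.046]
```

View pics/w18.png

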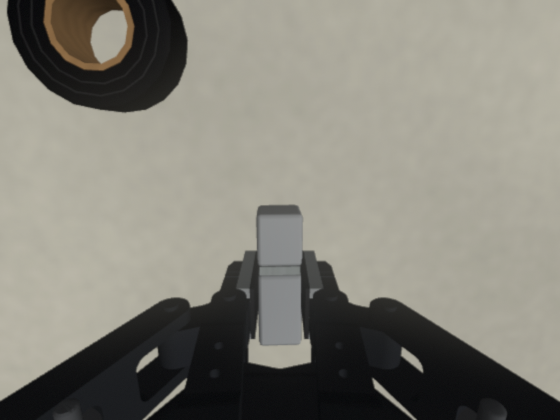

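Request:
{"op": "step_arm", "data": {"moves": [[0,0,0,0.015,0],[0,0,0,0.03,0],[0,0,0,0.03,0],[0,-0.01,0.01,0.02,4],[0,-0.022,0.028,0.01,9],[0,-0.027,0.036,0,10],[0,-0.03,0.038,0,10],[0,-0.03,0.038,0,10],[0,-0.03,0.038,0,10],[0,-0.027,0.036,0,10],[0,-0.022,0.03,0,9],[0,-0.012,0.016,0,6],[0,0,0,0,0]]}}

```text
t: 34.7
tool_pos: [0.4689, 0.3225, 0.0921]
tool_rot: [2.022, -2.337, -0.005]
contact_force: [0.7, -0.1, 0.1]
opening: 0.0194
```

Run:
```python
from h import *
tip();im=wrist();save(im,"w19.png")
import pickle; pickle.dump(dict(im),open("w19.pkl","wb"))
```

```text
t 34.7 tcp [0.4689 0.3225 0.0921] jaw 171.7 open 0.0194 F [ 0.7 -0.1  0.1] tilt -0.9987 q6 -2.52
tip [0.4706 0.3238 0.1341] lean [-0.04  -0.031]
```

View pics/w19.png

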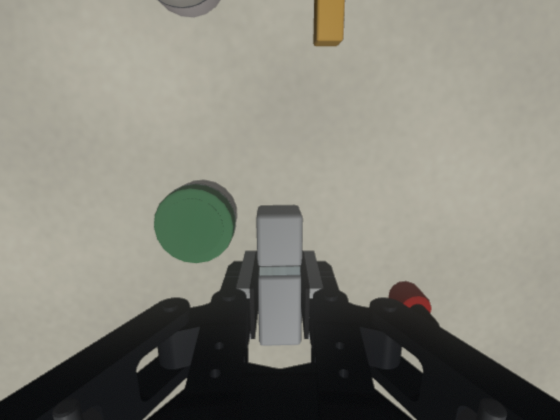

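Run:
```python
from h import *
import pickle
im=pickle.load(open("w19.pkl","rb"))
w=unproj(im,[[194,225]],.045)[0]; print(w, w[:2]-.07*np.array([.99,-.141]))
```

```text
[0.52987185 0.31882093 0.045     ] [0.46057185 0.32869093]
```

Request:
{"op": "step_arm", "data": {"moves": [[0,-0.005,0.004,-0.01,0],[0,-0.004,0.003,-0.025,0],[0,0,0,-0.03,0],[0,0,0,-0.02,0],[0,0,0,-0.01,0],[0,0,0,0,0]]}}

```text
t: 35.5
tool_pos: [0.4623, 0.3253, -0.0066]
tool_rot: [2.006, -2.352, -0.004]
contact_force: [-0.6, 0.1, -0.8]
opening: 0.0189
```

Run:
```python
from h import *
tip()
```

```text
t 35.5 tcp [ 0.4623  0.3253 -0.0066] jaw 170.9 open 0.0189 F [-0.6  0.1 -0.8] tilt -0.9987 q6 -2.49
tip [0.464  0.3265 0.0353] lean [-0.04  -0.031]
```

Request:
{"op": "step_arm", "data": {"moves": [[0,-0.001,0.001,-0.008,1],[0,-0.001,0.001,-0.008,0],[0,0,0,-0.005,0],[0,0,0,-0.003,0],[0,0,0,-0.001,0],[0,0,0,0,0]]}}

```text
t: 36.25
tool_pos: [0.4622, 0.3283, -0.0308]
tool_rot: [2.03, -2.337, -0.002]
contact_force: [-0.0, 1.2, -0.3]
opening: 0.0195
```

Run:
```python
from h import *
tip()
```

```text
t 36.25 tcp [ 0.4622  0.3283 -0.0308] jaw 171.9 open 0.0195 F [-0.   1.2 -0.3] tilt -0.9989 q6 -2.51
tip [0.4637 0.3295 0.0112] lean [-0.036 -0.029]
```

Good; lower 2 mm, release, rise and look.

Request:
{"op": "step_arm", "data": {"moves": [[0,-0.002,0,-0.002,0],[0,0,0,0,0],[0.4,0,0,0,0],[0.5,0,0,0,0],[0.6,0,0,0,0],[0.6,0,0,0.015,0],[0.6,0,0,0.03,0],[0.6,0,0,0.04,0],[1,0,0,0.05,0],[1,0,0,0.04,0],[1,0,0,0.02,0],[1,0,0,0,0]]}}

```text
t: 37.75
tool_pos: [0.4605, 0.3285, 0.1763]
tool_rot: [2.035, -2.343, 0.001]
contact_force: [-0.0, -0.6, -0.4]
opening: 0.0856
```

Run:
```python
from h import *
tip();im=wrist();save(im,"w20.png")
import pickle; pickle.dump(dict(im),open("w20.pkl","wb"))
```

```text
t 37.75 tcp [0.4605 0.3285 0.1763] jaw 171.9 open 0.0856 F [-0.  -0.6 -0.4] tilt -0.9993 q6 -2.51
tip [0.4617 0.3296 0.2183] lean [-0.028 -0.026]
```

View pics/w20.png

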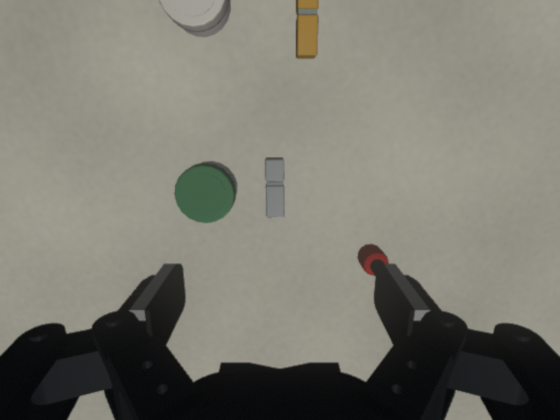

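Request:
{"op": "step_arm", "data": {"moves": [[1,0,-0.025,0,0],[1,0,-0.045,0,-8],[1,0,-0.055,0,-9],[1,0,-0.058,0,-10],[1,0,-0.058,0,-10],[1,0,-0.058,0,-10],[1,0,-0.058,0,-10],[1,0,-0.058,0,-9],[1,0,-0.058,0,-8],[1,0,-0.055,0,0],[1,0,-0.045,0,0],[1,0,-0.03,0,0],[1,0,-0.02,0,0],[1,0,0,0,0]]}}

```text
t: 39.55
tool_pos: [0.4444, -0.3111, 0.1526]
tool_rot: [0.149, -3.081, -0.072]
contact_force: [0.5, -0.2, -0.0]
opening: 0.0857
```

Run:
```python
from h import *
tip(.05);im=wrist();save(im,"w21.png")
import pickle; pickle.dump(dict(im),open("w21.pkl","wb"))
```

```text
t 39.55 tcp [ 0.4444 -0.3111  0.1526] jaw 95.5 open 0.0857 F [ 0.5 -0.2 -0. ] tilt -0.9973 q6 -2.41
tip [ 0.4473 -0.3133  0.2025] lean [-0.058  0.044]
```

View pics/w21.png

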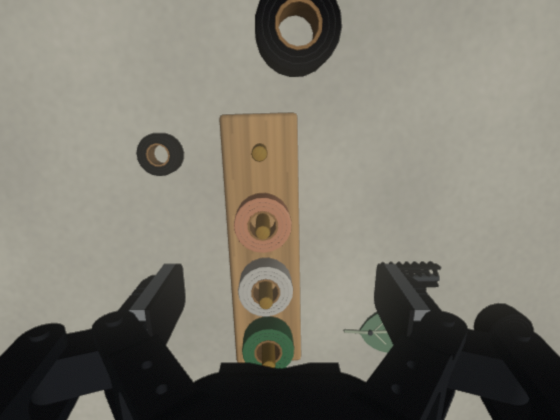

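Run:
```python
from h import *
import pickle
im=pickle.load(open("w21.pkl","rb"))
print(unproj(im,[[263,222],[266,288],[268,345]],.040).round(4))
a=unproj(im,[[222,116],[297,114],[240,360],[299,358]],.014).round(4); print(a)
```

```text
[[ 0.4672 -0.32    0.04  ]
 [ 0.5358 -0.3112  0.04  ]
 [ 0.6012 -0.3035  0.04  ]]
[[ 0.373  -0.3671  0.014 ]
 [ 0.3642 -0.2958  0.014 ]
 [ 0.6422 -0.332   0.014 ]
 [ 0.6357 -0.2639  0.014 ]]
```

Request:
{"op": "step_arm", "data": {"moves": [[1,0.012,-0.004,0,1.7],[1,0.011,-0.003,-0.015,0],[1,0,0,-0.03,0],[1,0,0,-0.03,0],[1,0,0,-0.015,0],[1,0,0,0,0]]}}

```text
t: 40.35
tool_pos: [0.472, -0.3128, 0.0574]
tool_rot: [0.211, -3.077, -0.073]
contact_force: [-0.2, -0.5, 0.5]
opening: 0.0851
```

Run:
```python
from h import *
tip(.048)
```

```text
t 40.35 tcp [ 0.472  -0.3128  0.0574] jaw 97.8 open 0.0851 F [-0.2 -0.5  0.5] tilt -0.9973 q6 -2.42
tip [ 0.4748 -0.3149  0.1052] lean [-0.059  0.043]
```

Request:
{"op": "step_arm", "data": {"moves": [[1,-0.002,-0.003,-0.01,0],[1,-0.002,-0.003,-0.02,0],[1,0,0,-0.025,0],[1,0,0,-0.015,0],[1,0,0,-0.005,0],[1,0,0,0,0]]}}

```text
t: 41.1
tool_pos: [0.4693, -0.3213, -0.0191]
tool_rot: [0.21, -3.081, -0.066]
contact_force: [0.1, -0.3, 0.5]
opening: 0.0854
```

Run:
```python
from h import *
tip(.048)
gam(ctrl.get_image("scene"),"g6.png",(205,90,295,170),8)
```

```text
t 41.1 tcp [ 0.4693 -0.3213 -0.0191] jaw 97.7 open 0.0854 F [ 0.1 -0.3  0.5] tilt -0.9977 q6 -2.43
tip [ 0.4719 -0.3231  0.0288] lean [-0.055  0.039]
```

View pics/g6.png

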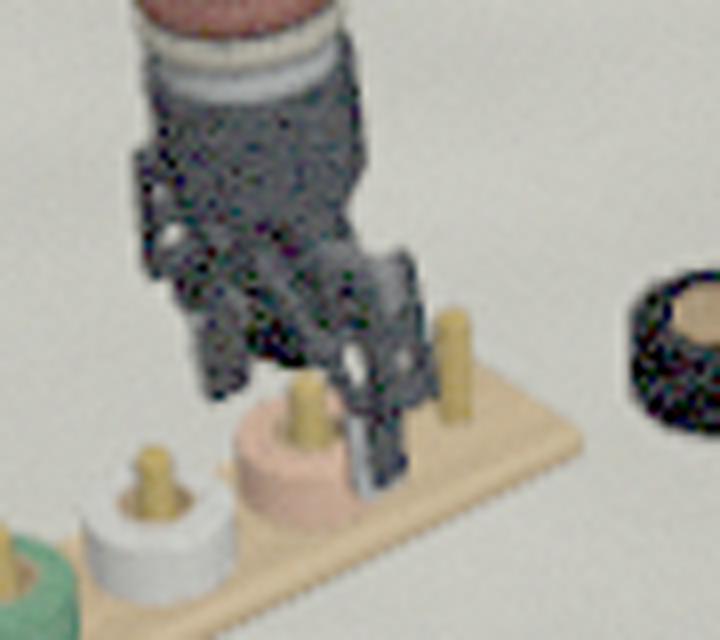

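Request:
{"op": "step_arm", "data": {"moves": [[1,-0.001,0.002,-0.005,0],[1,0,0,-0.002,0],[0,0,0,0,0],[0,0,0,0,0],[0,0,0,0,0],[0,0,0,0,0],[0,0,0,0.005,0],[0,0,0,0.015,0],[0,0,0,0,0]], "newtons": 45}}

```text
t: 42.28
tool_pos: [0.4703, -0.3207, -0.0017]
tool_rot: [0.211, -3.085, -0.06]
contact_force: [0.0, 0.8, -0.4]
opening: 0.0552
```

Run:
```python
from h import *
tip(.046)
gam(ctrl.get_image("scene"),"g7.png",(205,90,295,170),8)
```

```text
t 42.27 tcp [ 0.4703 -0.3207 -0.0017] jaw 97.8 open 0.0552 F [ 0.   0.8 -0.4] tilt -0.9981 q6 -2.43
tip [ 0.4726 -0.3224  0.0442] lean [-0.051  0.036]
```

View pics/g7.png

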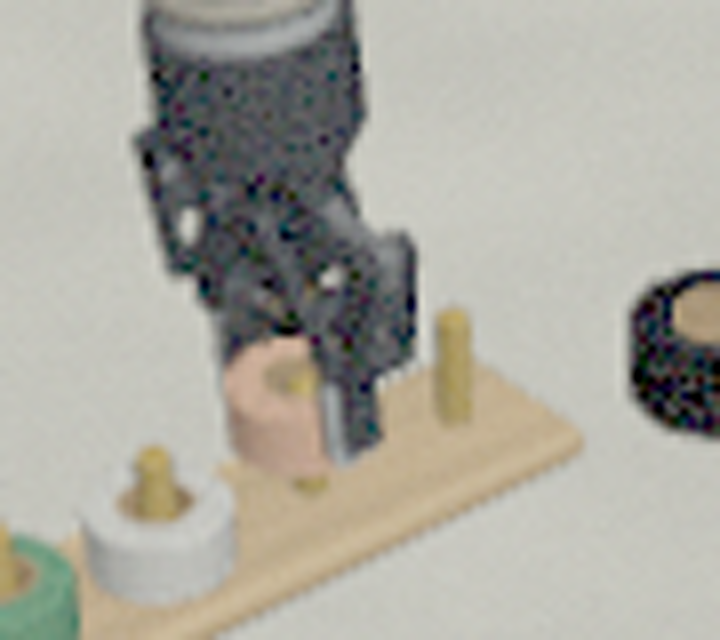

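Request:
{"op": "step_arm", "data": {"moves": [[0,0,0,0.02,0],[0,0,0,0.03,0],[0,0,0,0.03,0],[0,0,0.02,0.02,0],[0,0.004,0.035,0,5],[0,0.004,0.045,0,8],[0,0.005,0.05,0,9],[0,0.005,0.052,0,9],[0,0.005,0.052,0,9],[0,0.005,0.052,0,9],[0,0.005,0.052,0,9],[0,0.005,0.05,0,8],[0,0.004,0.045,0,8],[0,0.003,0.035,0,0],[0,0,0.03,0,0],[0,0,0.015,0,0],[0,0,0,0,0]]}}

```text
t: 44.45
tool_pos: [0.5185, 0.2283, 0.1241]
tool_rot: [2.08, -2.301, 0.013]
contact_force: [-0.5, -0.5, -1.3]
opening: 0.0554
```

Run:
```python
from h import *
tip(.046);im=wrist();save(im,"w22.png")
import pickle; pickle.dump(dict(im),open("w22.pkl","wb"))
```

```text
t 44.45 tcp [0.5185 0.2283 0.1241] jaw 174.2 open 0.0554 F [-0.5 -0.5 -1.3] tilt -0.9992 q6 -2.74
tip [0.5196 0.2299 0.1701] lean [-0.024 -0.033]
```

View pics/w22.png

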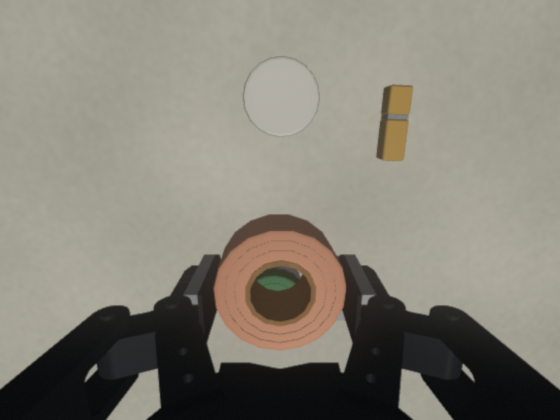

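Request:
{"op": "step_arm", "data": {"moves": [[0,0,0,-0.015,-2.3],[0,0,0,-0.03,0],[0,0,0,-0.035,0],[0,0,0,-0.03,0],[0,0,0,-0.015,0],[0,0,0,0,0]]}}

```text
t: 45.25
tool_pos: [0.5208, 0.2206, -0.0013]
tool_rot: [2.022, -2.355, 0.018]
contact_force: [0.3, 0.6, -0.1]
opening: 0.0549
```

Run:
```python
from h import *
tip(.046);im=wrist();save(im,"w23.png")
```

```text
t 45.25 tcp [ 0.5208  0.2206 -0.0013] jaw 171.3 open 0.0549 F [ 0.3  0.6 -0.1] tilt -0.9992 q6 -2.69
tip [0.5218 0.2221 0.0446] lean [-0.022 -0.033]
```

View pics/w23.png

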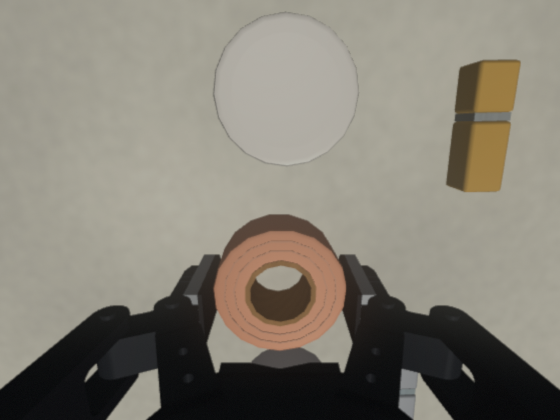

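Request:
{"op": "step_arm", "data": {"moves": [[0,-0.001,0.005,-0.006,0],[0,-0.002,0.005,-0.01,0],[0,0,0,-0.008,0],[0,0,0,-0.004,0],[0,0,0,-0.003,0],[0,0,0,0,0]]}}

```text
t: 46.05
tool_pos: [0.5209, 0.2326, -0.03]
tool_rot: [2.027, -2.359, 0.023]
contact_force: [0.0, 0.2, -0.5]
opening: 0.0554
```

Run:
```python
from h import *
tip(.046)
```

```text
t 46.05 tcp [ 0.5209  0.2326 -0.03  ] jaw 171.3 open 0.0554 F [ 0.   0.2 -0.5] tilt -0.9994 q6 -2.67
tip [0.5215 0.234  0.0159] lean [-0.014 -0.031]
```

Request:
{"op": "step_arm", "data": {"moves": [[0,-0.002,-0.001,-0.003,0],[0,-0.001,0,-0.003,0],[0,0,0,-0.002,0],[0,0,0,0,0]]}}

```text
t: 46.55
tool_pos: [0.5184, 0.2317, -0.0366]
tool_rot: [2.027, -2.36, 0.023]
contact_force: [0.0, -0.2, -0.5]
opening: 0.0554
```

Run:
```python
from h import *
tip(.046);im=wrist();save(im,"w24.png")
```

```text
t 46.55 tcp [ 0.5184  0.2317 -0.0366] jaw 171.3 open 0.0554 F [ 0.  -0.2 -0.5] tilt -0.9994 q6 -2.67
tip [0.5191 0.2332 0.0094] lean [-0.014 -0.031]
```

View pics/w24.png

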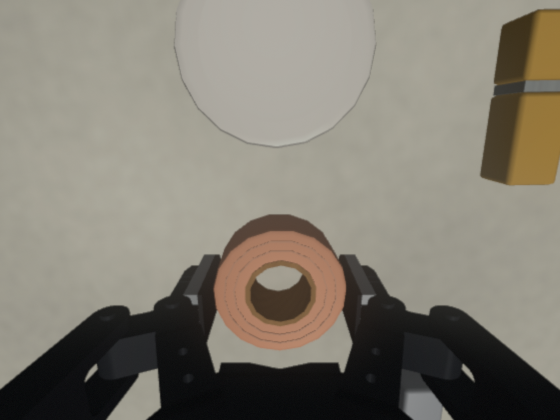

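Request:
{"op": "step_arm", "data": {"moves": [[0,0,-0.002,-0.002,0],[0,0,0,-0.001,0],[0,0,0,0,0]]}}

```text
t: 46.98
tool_pos: [0.5188, 0.2319, -0.0367]
tool_rot: [2.027, -2.362, 0.017]
contact_force: [0.4, -0.8, -0.3]
opening: 0.0553
```

Request:
{"op": "step_arm", "data": {"moves": [[0,0,0,-0.001,0],[0.7,0,0,0,0],[0.8,0,0,0,0],[0.8,0,0,0,0],[0.8,0,0,0.015,0],[0.8,0,0,0.03,0],[0.8,0,0,0.04,0],[1,0,0,0.05,0],[1,0,0,0.04,0],[1,0,0,0.02,0],[1,0,0,0,0]]}}

```text
t: 48.35
tool_pos: [0.5183, 0.2317, 0.1693]
tool_rot: [2.03, -2.367, 0.02]
contact_force: [0.2, 0.5, 1.0]
opening: 0.0857
```

Run:
```python
from h import *
tip(.046);im=wrist();save(im,"w25.png")
import pickle; pickle.dump(dict(im),open("w25.pkl","wb"))
```

```text
t 48.35 tcp [0.5183 0.2317 0.1693] jaw 171.2 open 0.0857 F [0.2 0.5 1. ] tilt -0.9996 q6 -2.68
tip [0.5187 0.2328 0.2153] lean [-0.009 -0.025]
```

View pics/w25.png

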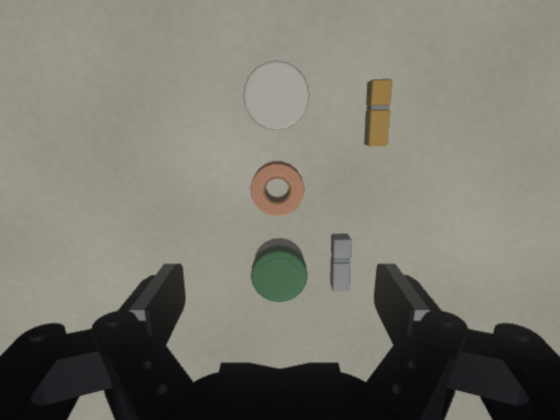

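Run:
```python
from h import *
import pickle
im=pickle.load(open("w25.pkl","rb"))
t=unproj(im,[[276.5,95],[279,275]],.045); r=unproj(im,[[277.5,189]],.026)[0]
print(t,np.linalg.norm(t[0]-t[1]),t.mean(0),r)
d=(t[1]-t[0])[:2]; d/=np.linalg.norm(d); e=(r-t.mean(0))[:2]; print("peach off",e@d, e@np.array([d[1],-d[0]]))
s=unproj(im,[[342,236],[341,290]],.02);print("silver",s.mean(0), np.degrees(np.arctan2(*(s[0]-s[1])[[1,0]])),np.degrees(np.arctan2(d[1],d[0])),(s.mean(0)-t[1])[:2]@d,(s.mean(0)-t[1])[:2]@np.array([d[1],-d[0]]))
s=unproj(im,[[381,82],[377,145]],.02);print("gold",s.mean(0), np.degrees(np.arctan2(*(s[0]-s[1])[[1,0]])),(s.mean(0)-t[0])[:2]@d,(s.mean(0)-t[0])[:2]@np.array([d[1],-d[0]]))
```

```text
[[0.50546163 0.14145645 0.045     ]
 [0.5303973  0.31753315 0.045     ]] 0.17783360088286648 [0.51792946 0.2294948  0.045     ] [0.51846915 0.23078363 0.026     ]
peach off 0.0013517700050947124 0.0003536310233662984
silver [0.46107983 0.32715954 0.02      ] -96.85759887245435 81.93947482721907 -0.00018834450892866138 -0.06998245327256888
gold [0.40798134 0.17297284 0.02      ] -97.9277950910618 0.01753641813702783 -0.10093642753062834
```

Request:
{"op": "step_arm", "data": {"moves": [[0.6,-0.015,-0.01,0,0],[0.6,-0.03,-0.016,0,0],[0.6,-0.03,-0.016,-0.01,0],[0.6,-0.022,-0.012,-0.02,0],[0.6,-0.012,-0.006,-0.03,0],[0.6,0,0,-0.03,0],[0.6,0,0,-0.015,0],[0.6,0,0,0,0]]}}

```text
t: 49.4
tool_pos: [0.3978, 0.1677, 0.049]
tool_rot: [2.018, -2.354, 0.007]
contact_force: [-0.2, 0.3, 1.0]
opening: 0.0513
```

Run:
```python
from h import *
tip(.042);im=wrist();save(im,"w26.png")
import pickle; pickle.dump(dict(im),open("w26.pkl","wb"))
```

```text
t 49.4 tcp [0.3978 0.1677 0.049 ] jaw 171.2 open 0.0513 F [-0.2  0.3  1. ] tilt -0.9991 q6 -2.74
tip [0.3989 0.1689 0.091 ] lean [-0.028 -0.03 ]
```

View pics/w26.png

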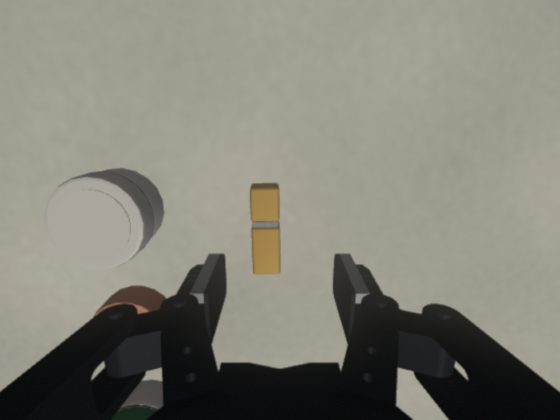

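Run:
```python
from h import *
import pickle
im=pickle.load(open("w26.pkl","rb"))
s=unproj(im,[[265,185],[266.5,273]],.02);print("gold",s.mean(0), np.linalg.norm(s[0]-s[1]),np.degrees(np.arctan2(*(s[0]-s[1])[[1,0]])))
print("W",unproj(im,[[88,228]],.045))
```

```text
gold [0.40622126 0.17055543 0.02      ] 0.06413170073817423 -98.46916714609382
W [[0.50969944 0.14343216 0.045     ]]
```

Request:
{"op": "step_arm", "data": {"moves": [[0.6,0.004,0.001,-0.01,0],[0.6,0.003,0.001,-0.02,0],[0.6,0,0,-0.025,0],[0.6,0,0,-0.012,0],[0.6,0,0,-0.004,0],[0.6,0,0,0,0]]}}

```text
t: 50.2
tool_pos: [0.4124, 0.1717, -0.0185]
tool_rot: [2.026, -2.362, 0.016]
contact_force: [0.6, -0.5, 0.3]
opening: 0.0511
```

Run:
```python
from h import *
tip(.042)
```

```text
t 50.2 tcp [ 0.4124  0.1717 -0.0185] jaw 171.2 open 0.0511 F [ 0.6 -0.5  0.3] tilt -0.9995 q6 -2.73
tip [0.4131 0.1728 0.0235] lean [-0.016 -0.027]
```

Request:
{"op": "step_arm", "data": {"moves": [[0.6,-0.004,-0.001,-0.006,0],[0.6,-0.002,-0.001,-0.006,0],[0.6,0,0,-0.003,0],[0,0,0,0,0],[0,0,0,0,0],[0,0,0,0,0],[0,0,0,0,0],[0,0,0,0.015,0],[0,0,0,0.01,0],[0,0,0,0,0]]}}

```text
t: 51.45
tool_pos: [0.4084, 0.1702, -0.0049]
tool_rot: [2.029, -2.366, 0.02]
contact_force: [-0.0, 0.1, -0.7]
opening: 0.0185
```

Run:
```python
from h import *
tip(.042);save(wrist(),"w27.png")
```

```text
t 51.45 tcp [ 0.4084  0.1702 -0.0049] jaw 171.2 open 0.0185 F [-0.   0.1 -0.7] tilt -0.9996 q6 -2.74
tip [0.4088 0.1713 0.0371] lean [-0.01  -0.026]
```

View pics/w27.png

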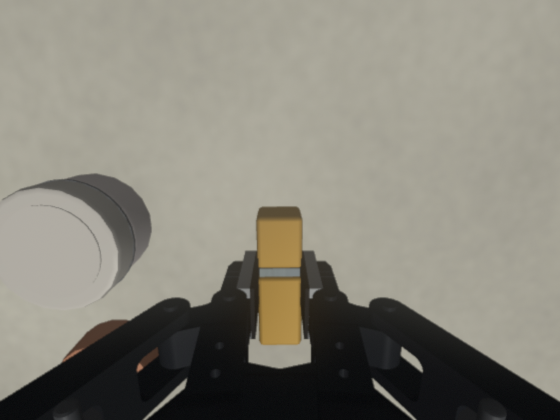

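Request:
{"op": "step_arm", "data": {"moves": [[0,0.009,-0.006,0,0],[0,0.01,-0.007,0,0],[0,0.007,-0.006,0,0],[0,0,0,0,0]]}}

```text
t: 52.0
tool_pos: [0.4358, 0.1493, -0.006]
tool_rot: [2.028, -2.365, 0.019]
contact_force: [-0.3, -0.4, -2.0]
opening: 0.019
```

Run:
```python
from h import *
tip(.042)
```

```text
t 52.0 tcp [ 0.4358  0.1493 -0.006 ] jaw 171.2 open 0.019 F [-0.3 -0.4 -2. ] tilt -0.9996 q6 -2.79
tip [0.4363 0.1504 0.036 ] lean [-0.012 -0.026]
```

Request:
{"op": "step_arm", "data": {"moves": [[0,0.001,0.001,-0.01,0],[0,0,0,-0.01,0],[0,0,0,-0.004,0],[0,0,0,-0.002,0],[0,0,0,0,0]]}}

```text
t: 52.62
tool_pos: [0.4363, 0.1505, -0.0322]
tool_rot: [2.027, -2.362, 0.017]
contact_force: [1.2, 0.3, -0.5]
opening: 0.0189
```

Run:
```python
from h import *
tip(.042)
```

```text
t 52.62 tcp [ 0.4363  0.1505 -0.0322] jaw 171.3 open 0.0189 F [ 1.2  0.3 -0.5] tilt -0.9995 q6 -2.79
tip [0.437  0.1516 0.0098] lean [-0.015 -0.028]
```

Request:
{"op": "step_arm", "data": {"moves": [[0.3,0,0,0,0],[0.4,0,0,0,0],[0.4,0,0,0,0],[0.4,0,0,0.015,0],[0.4,0,0,0.03,0],[0.5,0,0,0.04,0],[1,0,0,0.05,0],[1,0,0,0.04,0],[1,0,0,0.02,0],[1,0,0,0,0]]}}

```text
t: 53.88
tool_pos: [0.4345, 0.1504, 0.1741]
tool_rot: [2.03, -2.364, 0.02]
contact_force: [0.5, -0.3, -0.2]
opening: 0.0856
```

Run:
```python
from h import *
tip(.046);im=wrist();save(im,"w28.png")
```

```text
t 53.88 tcp [0.4345 0.1504 0.1741] jaw 171.3 open 0.0856 F [ 0.5 -0.3 -0.2] tilt -0.9996 q6 -2.8
tip [0.435  0.1516 0.2201] lean [-0.011 -0.027]
```

View pics/w28.png

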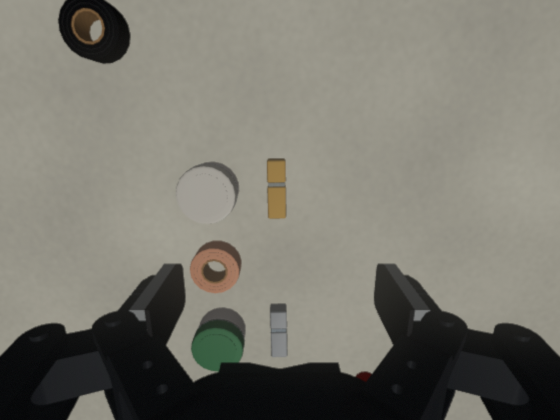

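Request:
{"op": "step_arm", "data": {"moves": [[1,0.004,-0.02,0,-4],[1,0.009,-0.035,0,-8],[1,0.011,-0.048,0,-9],[1,0.011,-0.05,0,-9],[1,0.011,-0.05,0,-9],[1,0.011,-0.05,0,-9],[1,0.011,-0.05,0,-9],[1,0.011,-0.048,0,-9],[1,0.009,-0.045,0,-8],[1,0.008,-0.035,0,0],[1,0.005,-0.02,0,0],[1,0.003,-0.01,0,0],[1,0,0,0,0]]}}

```text
t: 55.55
tool_pos: [0.5273, -0.3202, 0.1508]
tool_rot: [0.134, -3.088, -0.052]
contact_force: [-0.5, 0.7, -0.6]
opening: 0.0855
```

Run:
```python
from h import *
tip(.048);im=wrist();save(im,"w29.png")
import pickle; pickle.dump(dict(im),open("w29.pkl","wb"))
```

```text
t 55.55 tcp [ 0.5273 -0.3202  0.1508] jaw 94.9 open 0.0855 F [-0.5  0.7 -0.6] tilt -0.9982 q6 -2.32
tip [ 0.5297 -0.3218  0.1988] lean [-0.051  0.032]
```

View pics/w29.png

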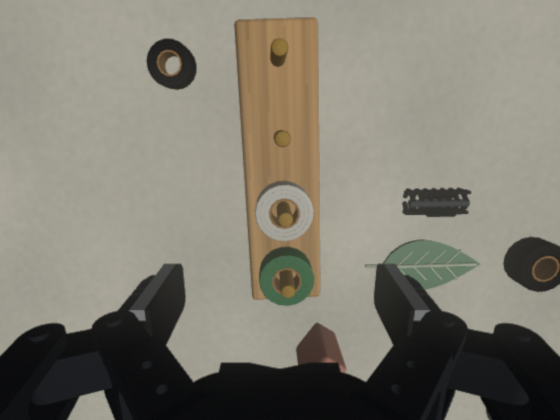

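Run:
```python
from h import *
import pickle
im=pickle.load(open("w29.pkl","rb"))
print(unproj(im,[[285,210],[287,275]],.040).round(4))
a=unproj(im,[[479,264],[367,267]],.005);c=unproj(im,[[470,200],[404,201]],.025);print(np.linalg.norm(a[0]-a[1]),frame(a[0],a[1],c.mean(0)))
```

```text
[[ 0.537  -0.311   0.04  ]
 [ 0.6033 -0.303   0.04  ]]
0.12735547469790923 [-0.0031  0.0793]
```

Request:
{"op": "step_arm", "data": {"moves": [[1,0.005,0.005,0,2.3],[1,0.004,0.005,-0.015,0],[1,0,0,-0.03,0],[1,0,0,-0.03,0],[1,0,0,-0.015,0],[1,0,0,0,0]]}}

```text
t: 56.35
tool_pos: [0.5376, -0.303, 0.0568]
tool_rot: [0.212, -3.084, -0.052]
contact_force: [-0.1, 0.4, 0.8]
opening: 0.0858
```

Run:
```python
from h import *
tip(.048)
```

```text
t 56.35 tcp [ 0.5376 -0.303   0.0568] jaw 97.8 open 0.0858 F [-0.1  0.4  0.8] tilt -0.9982 q6 -2.34
tip [ 0.5401 -0.3044  0.1047] lean [-0.052  0.03 ]
```

Request:
{"op": "step_arm", "data": {"moves": [[1,-0.001,-0.004,-0.01,0],[1,0,-0.003,-0.02,0],[1,0,0,-0.025,0],[1,0,0,-0.015,0],[1,0,0,-0.006,0],[1,0,0,-0.003,0],[1,0,0,0,0]]}}

```text
t: 57.22
tool_pos: [0.5388, -0.3128, -0.0232]
tool_rot: [0.211, -3.089, -0.045]
contact_force: [-0.9, -0.9, -0.2]
opening: 0.0851
```

Run:
```python
from h import *
tip(.048)
```

```text
t 57.23 tcp [ 0.5388 -0.3128 -0.0232] jaw 97.8 open 0.0851 F [-0.9 -0.9 -0.2] tilt -0.9986 q6 -2.35
tip [ 0.541  -0.314   0.0247] lean [-0.047  0.026]
```

Request:
{"op": "step_arm", "data": {"moves": [[1,-0.002,0.001,-0.003,0],[0,0,0,0,0],[0,0,0,0,0],[0,0,0,0,0],[0,0,0,0,0],[0,0,0,0.01,0],[0,0,0,0.025,0],[0,0,0,0.03,0],[0,0,0,0.03,0],[0,0,0,0.02,0],[0,0,0,0,0]]}}

```text
t: 58.6
tool_pos: [0.5374, -0.3121, 0.0963]
tool_rot: [0.212, -3.092, -0.042]
contact_force: [0.2, -0.1, -0.5]
opening: 0.0554
```

Run:
```python
from h import *
tip(.046)
gam(ctrl.get_image("scene"),"g8.png",(190,70,290,170),6)
```

```text
t 58.6 tcp [ 0.5374 -0.3121  0.0963] jaw 97.8 open 0.0554 F [ 0.2 -0.1 -0.5] tilt -0.9987 q6 -2.35
tip [ 0.5394 -0.3132  0.1422] lean [-0.044  0.024]
```

View pics/g8.png

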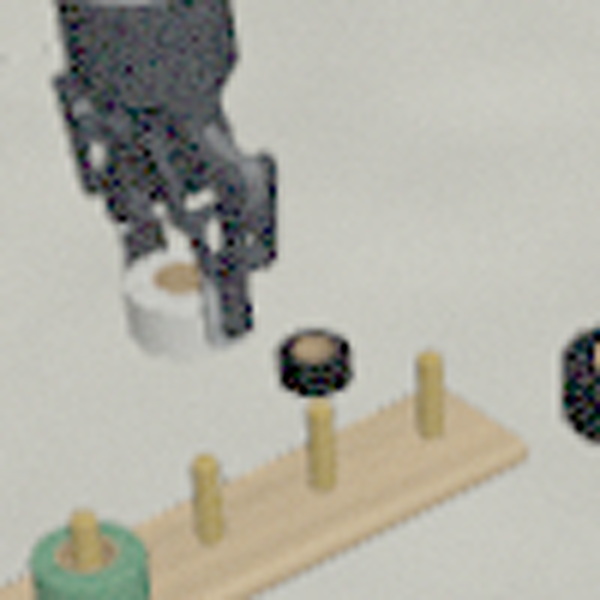

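Request:
{"op": "step_arm", "data": {"moves": [[0,0.002,0.02,0,0],[0,0.005,0.035,0,-2],[0,0.006,0.045,0,-3],[0,0.006,0.048,0,-3],[0,0.006,0.048,0,-3],[0,0.006,0.048,0,-3],[0,0.006,0.048,0,-2],[0,0.006,0.045,0,0],[0,0.005,0.04,0,0],[0,0.003,0.03,0,0],[0,0.002,0.02,0,0],[0,0,0.01,0,0],[0,0,0,0,0]]}}

```text
t: 60.28
tool_pos: [0.5706, 0.1557, 0.0723]
tool_rot: [-0.225, -3.057, -0.069]
contact_force: [-0.4, -0.5, -0.2]
opening: 0.0552
```

Run:
```python
from h import *
tip(.046);im=wrist();save(im,"w30.png")
import pickle; pickle.dump(dict(im),open("w30.pkl","wb"))
```

```text
t 60.27 tcp [0.5706 0.1557 0.0723] jaw 81.5 open 0.0552 F [-0.4 -0.5 -0.2] tilt -0.9962 q6 -1.33
tip [0.5738 0.1533 0.1182] lean [-0.071  0.05 ]
```

View pics/w30.png

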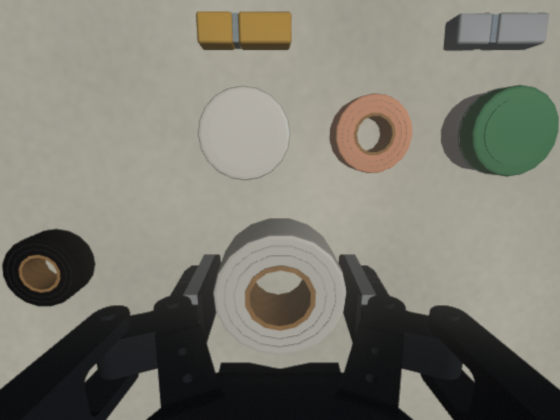

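Run:
```python
from h import *
import pickle
im=pickle.load(open("w30.pkl","rb"))
t=unproj(im,[[244,133],[520,131]],.045);print(t, np.linalg.norm(t[0]-t[1]))
```

```text
[[0.50547805 0.14237074 0.045     ]
 [0.53102668 0.32271916 0.045     ]] 0.1821490782119138
```

Request:
{"op": "step_arm", "data": {"moves": [[0,0.008,-0.01,0,0],[0,0.008,-0.01,-0.015,0],[0,0.003,-0.003,-0.02,0],[0,0,0,-0.025,0],[0,0,0,-0.015,0],[0,0,0,0,0]]}}

```text
t: 61.08
tool_pos: [0.5899, 0.1261, -0.0099]
tool_rot: [-0.235, -3.053, -0.068]
contact_force: [-0.5, -0.1, -0.0]
opening: 0.0556
```

Run:
```python
from h import *
tip(.046);im=wrist();save(im,"w31.png")
```

```text
t 61.08 tcp [ 0.5899  0.1261 -0.0099] jaw 81.1 open 0.0556 F [-0.5 -0.1 -0. ] tilt -0.9959 q6 -1.38
tip [0.5933 0.1238 0.0359] lean [-0.075  0.05 ]
```

View pics/w31.png

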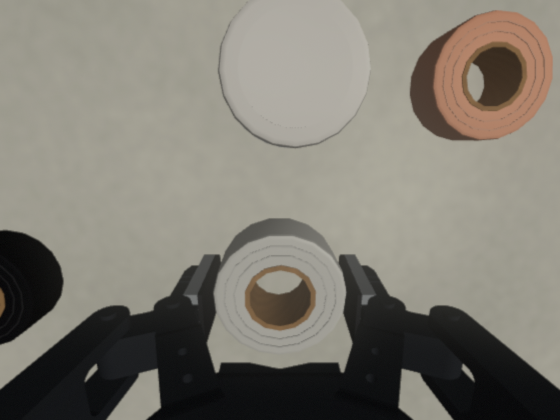

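Request:
{"op": "step_arm", "data": {"moves": [[0,0,0.003,-0.008,0],[0,0,0.003,-0.008,0],[0,0,0,-0.005,0],[0,0,0,-0.003,0],[0,0,0,-0.002,0],[0,0,0,0,0]]}}

```text
t: 61.88
tool_pos: [0.5926, 0.1333, -0.0342]
tool_rot: [-0.233, -3.059, -0.069]
contact_force: [0.3, -0.1, 0.2]
opening: 0.0554
```

Run:
```python
from h import *
tip(.046)
```

```text
t 61.88 tcp [ 0.5926  0.1333 -0.0342] jaw 81.2 open 0.0554 F [ 0.3 -0.1  0.2] tilt -0.9964 q6 -1.37
tip [0.5958 0.131  0.0117] lean [-0.069  0.05 ]
```

Request:
{"op": "step_arm", "data": {"moves": [[0,-0.002,-0.001,-0.002,0],[0,0,0,-0.002,0],[0,0,0,0,0]]}}

```text
t: 62.25
tool_pos: [0.5905, 0.1322, -0.0369]
tool_rot: [-0.234, -3.059, -0.069]
contact_force: [-0.4, 0.5, 0.3]
opening: 0.0551
```

Request:
{"op": "step_arm", "data": {"moves": [[0,0,0,-0.001,0],[0.7,0,0,0,0],[0.8,0,0,0,0],[0.8,0,0,0,0],[0.8,0,0,0.015,0],[0.8,0,0,0.03,0],[0.8,0,0,0.04,0],[1,0,0,0.05,0],[1,0,0,0.04,0],[1,0,0,0.02,0],[1,0,0,0,0]]}}

```text
t: 63.62
tool_pos: [0.5898, 0.1321, 0.1677]
tool_rot: [-0.234, -3.062, -0.07]
contact_force: [0.0, 0.1, 0.8]
opening: 0.0858
```

Run:
```python
from h import *
tip(.046);im=wrist();save(im,"w32.png")
import pickle; pickle.dump(dict(im),open("w32.pkl","wb"))
```

```text
t 63.62 tcp [0.5898 0.1321 0.1677] jaw 81.2 open 0.0858 F [0.  0.1 0.8] tilt -0.9965 q6 -1.36
tip [0.5928 0.1298 0.2135] lean [-0.066  0.051]
```

View pics/w32.png

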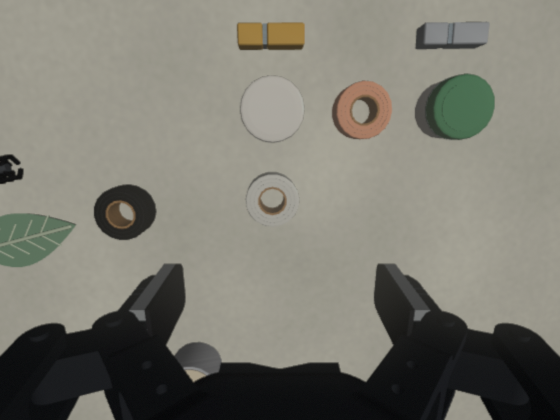

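Run:
```python
from h import *
import pickle
im=pickle.load(open("w32.pkl","rb"))
t=unproj(im,[[272,108],[462.5,106]],.045); r=unproj(im,[[272.5,200]],.026)[0]
d=(t[1]-t[0])[:2]; print(t,np.linalg.norm(d),r); d/=np.linalg.norm(d); e=(r-t[0])[:2]; print("white",e@np.array([d[1],-d[0]]),e@d)
```

```text
[[0.50522636 0.14219695 0.045     ]
 [0.5301935  0.31834823 0.045     ]] 0.17791186645158683 [0.59376496 0.12888216 0.026     ]
white 0.08953095901375506 -0.0007580242113752658
```

Request:
{"op": "step_arm", "data": {"moves": [[1,0.0,-0.02,0,0],[1,0.001,-0.035,0,2],[1,0.002,-0.045,0,3],[1,0.002,-0.048,0,3],[1,0.002,-0.048,0,3],[1,0.002,-0.048,0,3],[1,0.002,-0.048,0,2],[1,0.002,-0.045,0,0],[1,0.001,-0.04,0,0],[1,0.001,-0.03,0,0],[1,0,-0.015,0,0],[1,0,-0.005,0,0],[1,0,0,0,0]]}}

```text
t: 65.3
tool_pos: [0.5829, -0.3161, 0.135]
tool_rot: [0.197, -3.011, -0.071]
contact_force: [0.0, -0.4, -0.4]
opening: 0.0855
```

Run:
```python
from h import *
tip(.048);im=wrist();save(im,"w33.png")
import pickle; pickle.dump(dict(im),open("w33.pkl","wb"))
```

```text
t 65.3 tcp [ 0.5829 -0.3161  0.135 ] jaw 97.3 open 0.0855 F [ 0.  -0.4 -0.4] tilt -0.9913 q6 -2.29
tip [ 0.5889 -0.318   0.1826] lean [-0.125  0.039]
```

View pics/w33.png

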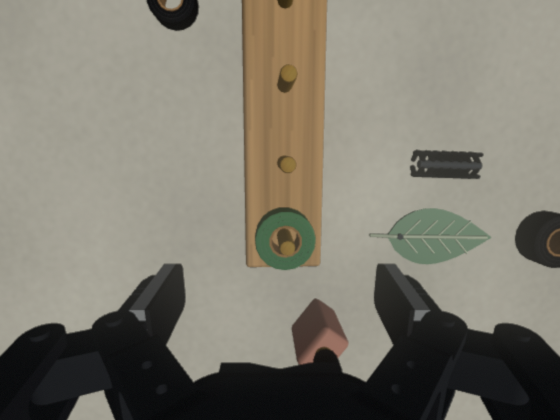

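Run:
```python
from h import *
import pickle
im=pickle.load(open("w33.pkl","rb"))
print(unproj(im,[[285.5,239]],.040).round(4),unproj(im,[[288,164]],.062).round(4))
print(unproj(im,[[325,352]],.09))
```

```text
[[ 0.6077 -0.3029  0.04  ]] [[ 0.5399 -0.3115  0.062 ]]
[[ 0.68374498 -0.26457032  0.09      ]]
```

Request:
{"op": "step_arm", "data": {"moves": [[1,0.006,0.004,0.01,0],[1,0.006,0.005,-0.01,0],[1,0.004,0.003,-0.02,0],[1,0,0,-0.025,0],[1,0,0,-0.02,0],[1,0,0,-0.01,0],[1,0,0,0,0]]}}

```text
t: 66.22
tool_pos: [0.6005, -0.2979, 0.054]
tool_rot: [0.206, -3.009, -0.074]
contact_force: [-0.7, -0.0, 0.9]
opening: 0.0854
```

Run:
```python
from h import *
tip(.048)
```

```text
t 66.22 tcp [ 0.6005 -0.2979  0.054 ] jaw 97.6 open 0.0854 F [-0.7 -0.   0.9] tilt -0.9911 q6 -2.26
tip [ 0.6066 -0.2998  0.1016] lean [-0.127  0.04 ]
```

Request:
{"op": "step_arm", "data": {"moves": [[1,0,-0.002,-0.01,0],[1,0,-0.001,-0.02,0],[1,0,0,-0.02,0],[1,0,0,-0.012,0],[1,0,0,-0.006,0],[1,0,0,-0.003,0],[1,0,0,0,0]]}}

```text
t: 67.1
tool_pos: [0.6011, -0.3019, -0.0207]
tool_rot: [0.205, -3.011, -0.072]
contact_force: [-1.2, 0.0, -0.5]
opening: 0.0853
```

Run:
```python
from h import *
tip(.048)
gam(ctrl.get_image("scene"),"g9.png",(160,110,260,210),6)
```

```text
t 67.1 tcp [ 0.6011 -0.3019 -0.0207] jaw 97.6 open 0.0853 F [-1.2  0.  -0.5] tilt -0.9914 q6 -2.26
tip [ 0.6071 -0.3037  0.0269] lean [-0.125  0.039]
```

View pics/g9.png

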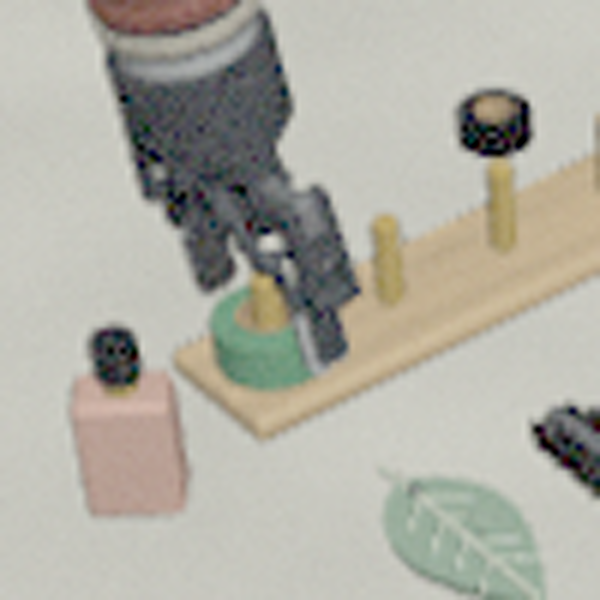

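Request:
{"op": "step_arm", "data": {"moves": [[1,0,0.001,-0.004,0],[0,0,0,-0.001,0],[0,0,0,0,0],[0,0,0,0,0],[0,0,0,0,0],[0,0,0,0.01,0],[0,0,0,0.02,0],[0,0,0,0.025,0],[0,0,0,0.025,0],[0,0,0,0.025,0],[0,0,0,0.02,0],[0,0,0,0,0]]}}

```text
t: 68.65
tool_pos: [0.6037, -0.3024, 0.1137]
tool_rot: [0.206, -3.02, -0.063]
contact_force: [-0.2, 0.2, -0.3]
opening: 0.0555
```

Run:
```python
from h import *
tip(.046)
gam(ctrl.get_image("scene"),"g10.png",(160,90,260,190),6)
```

```text
t 68.65 tcp [ 0.6037 -0.3024  0.1137] jaw 97.6 open 0.0555 F [-0.2  0.2 -0.3] tilt -0.9926 q6 -2.26
tip [ 0.6091 -0.3039  0.1594] lean [-0.117  0.033]
```

View pics/g10.png

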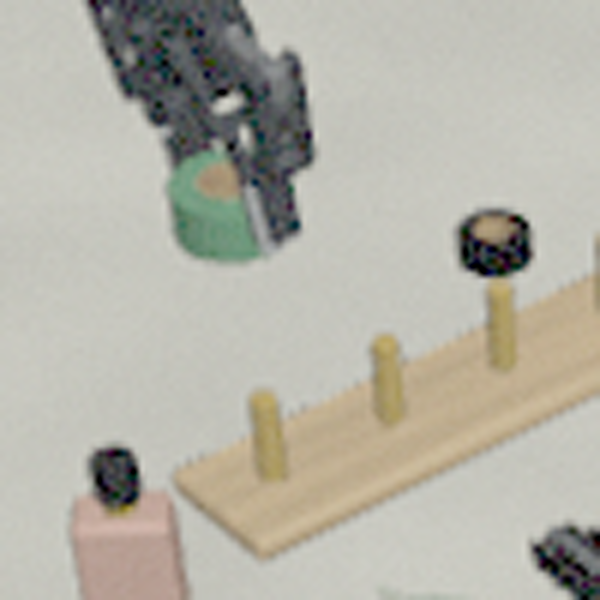

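Request:
{"op": "step_arm", "data": {"moves": [[0,0,0.015,0,0],[0,0,0.025,0,-1],[0,0,0.035,0,-2],[0,0,0.04,0,-2],[0,0,0.04,0,-2],[0,0,0.04,0,-2],[0,0,0.04,0,-2],[0,0.001,0.04,0,-2],[0,0.001,0.04,0,-2],[0,0.001,0.04,0,0],[0,0.002,0.04,0,0],[0,0.002,0.04,0,0],[0,0.002,0.04,0,0],[0,0.001,0.04,0,0],[0,0,0.035,0,0],[0,0,0.025,0,0],[0,0,0.015,0,0],[0,0,0,0,0]]}}

```text
t: 70.95
tool_pos: [0.5856, 0.3225, 0.0819]
tool_rot: [-0.192, -2.975, -0.097]
contact_force: [-0.3, -0.3, -0.2]
opening: 0.0554
```

Run:
```python
from h import *
tip(.046);im=wrist();save(im,"w34.png")
import pickle; pickle.dump(dict(im),open("w34.pkl","wb"))
```

```text
t 70.95 tcp [0.5856 0.3225 0.0819] jaw 82.4 open 0.0554 F [-0.3 -0.3 -0.2] tilt -0.9853 q6 -1.13
tip [0.5926 0.3191 0.1273] lean [-0.154  0.074]
```

View pics/w34.png

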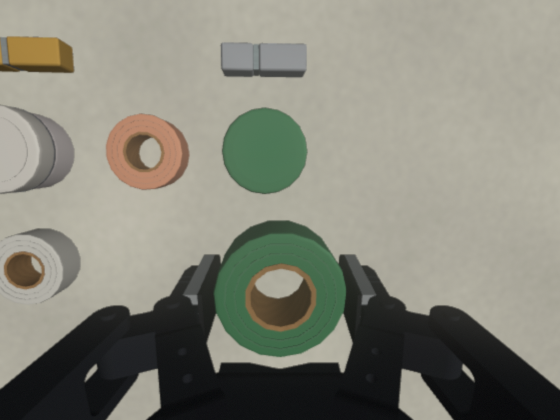

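Run:
```python
from h import *
import pickle
im=pickle.load(open("w34.pkl","rb"))
g=unproj(im,[[265,151]],.045)[0]; print(g,g[:2]+.088*np.array([.99,-.141]))
```

```text
[0.5311101  0.32060563 0.045     ] [0.6182301  0.30819763]
```

Request:
{"op": "step_arm", "data": {"moves": [[0,0.008,-0.004,0,0],[0,0.01,-0.004,-0.01,0],[0,0.006,-0.003,-0.02,0],[0,0,0,-0.025,0],[0,0,0,-0.02,0],[0,0,0,-0.01,0],[0,0,0,0,0]]}}

```text
t: 71.88
tool_pos: [0.6118, 0.3046, -0.0112]
tool_rot: [-0.202, -2.971, -0.093]
contact_force: [0.9, -1.2, -0.0]
opening: 0.0552
```

Run:
```python
from h import *
tip(.052)
```

```text
t 71.88 tcp [ 0.6118  0.3046 -0.0112] jaw 82.0 open 0.0552 F [ 0.9 -1.2 -0. ] tilt -0.985 q6 -1.17
tip [0.6199 0.3008 0.0401] lean [-0.156  0.073]
```

Request:
{"op": "step_arm", "data": {"moves": [[0,-0.001,0.003,-0.006,0],[0,-0.001,0.003,-0.006,0],[0,0,0,-0.005,0],[0,0,0,-0.002,0],[0,0,0,0,0]]}}

```text
t: 72.5
tool_pos: [0.6114, 0.3122, -0.0287]
tool_rot: [-0.201, -2.976, -0.096]
contact_force: [-0.3, 0.4, 0.4]
opening: 0.0553
```

Run:
```python
from h import *
tip(.052)
gam(ctrl.get_image("scene"),"g11.png",(310,220,420,320),6)
```

```text
t 72.5 tcp [ 0.6114  0.3122 -0.0287] jaw 82.0 open 0.0553 F [-0.3  0.4  0.4] tilt -0.9856 q6 -1.17
tip [0.6193 0.3083 0.0226] lean [-0.152  0.074]
```

View pics/g11.png

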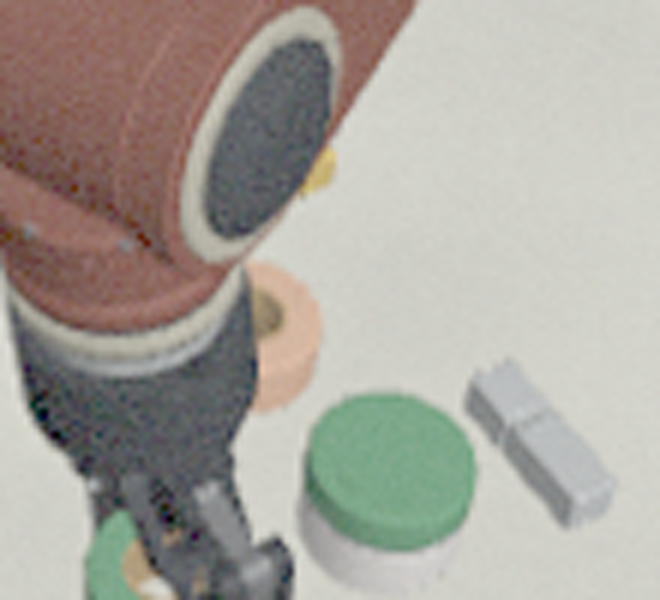

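Lower stepwise to contact, then release.

Request:
{"op": "step_arm", "data": {"moves": [[0,-0.001,-0.001,-0.003,0],[0,0,0,-0.002,0],[0,0,0,-0.001,0],[0,0,0,0,0]]}}

```text
t: 73.05
tool_pos: [0.6107, 0.311, -0.0346]
tool_rot: [-0.202, -2.977, -0.097]
contact_force: [-0.3, 0.2, 0.6]
opening: 0.0552
```

Run:
```python
from h import *
tip(.052)
gam(ctrl.get_image("scene"),"g12.png",(280,240,400,340),6)
```

```text
t 73.05 tcp [ 0.6107  0.311  -0.0346] jaw 82.0 open 0.0552 F [-0.3  0.2  0.6] tilt -0.9857 q6 -1.17
tip [0.6186 0.3071 0.0167] lean [-0.151  0.075]
```

View pics/g12.png

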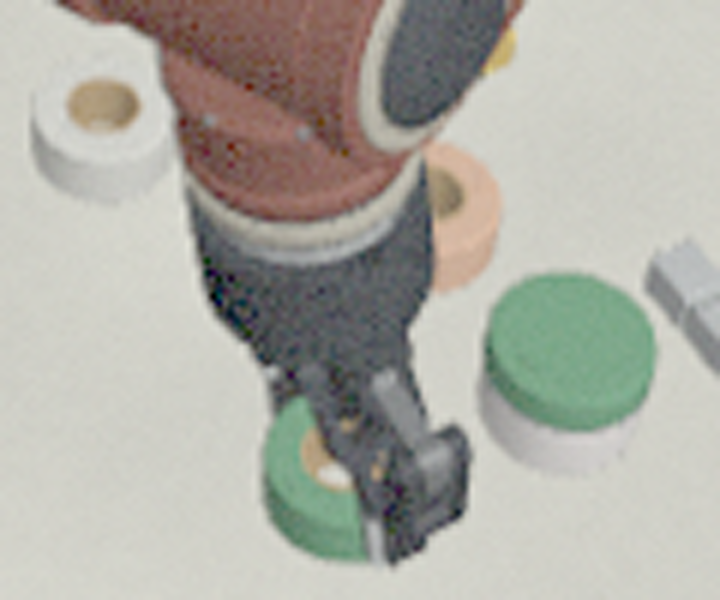

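Request:
{"op": "step_arm", "data": {"moves": [[0,0,0,-0.001,0],[0.7,0,0,0,0],[0.8,0,0,0,0],[0.9,0,0,0,0],[0.9,0,0,0,0],[0.9,0,0,0.01,0],[0.9,0,0,0.02,0],[1,0,0,0.03,0],[1,0,0,0.04,0],[1,0,0,0.04,0],[1,0,0,0.04,0],[1,0,0,0.03,0],[1,0,0,0,0]]}}

```text
t: 74.72
tool_pos: [0.6121, 0.3116, 0.1939]
tool_rot: [-0.201, -2.988, -0.104]
contact_force: [-0.4, -0.1, -0.2]
opening: 0.0853
```

Run:
```python
from h import *
tip(.046);im=wrist();save(im,"w35.png")
import pickle; pickle.dump(dict(im),open("w35.pkl","wb"))
```

```text
t 74.72 tcp [0.6121 0.3116 0.1939] jaw 82.0 open 0.0853 F [-0.4 -0.1 -0.2] tilt -0.9871 q6 -1.13
tip [0.6185 0.308  0.2393] lean [-0.14   0.079]
```

View pics/w35.png

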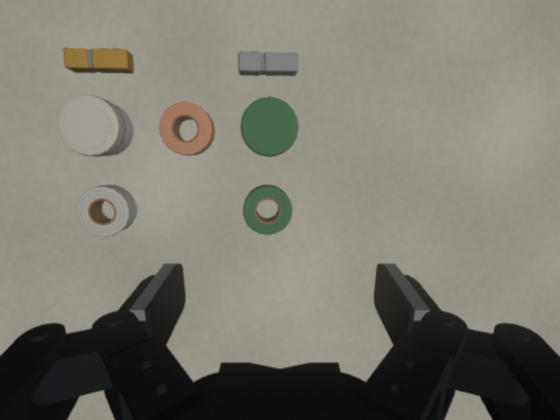

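```bash
cat > chk.py <<'E'
from h import *
def tubs(im,W,G,peach,wr,gr,gold,silver):
    t=unproj(im,[W,G],.045); d=(t[1]-t[0])[:2]; print("tubs",t[:,:2].round(4).tolist(),np.linalg.norm(d)); d/=np.linalg.norm(d); x=np.array([d[1],-d[0]])
    f=lambda p,o:np.round([(p-o)[:2]@x,(p-o)[:2]@d],4)
    print("peach",f(unproj(im,[peach],.026)[0],t.mean(0)),"white",f(unproj(im,[wr],.026)[0],t[0]),"green",f(unproj(im,[gr],.026)[0],t[1]))
    for n,q,o in (("gold",gold,t[0]),("silver",silver,t[1])):
        s=unproj(im,q,.02); e=(s[1]-s[0])[:2]; print(n,f(s.mean(0),o),"ang",np.degrees(np.arctan2(e@x,e@d)).round(1))
E
python3 - <<'E'
from chk import *
import pickle
im=pickle.load(open("w35.pkl","rb"))
tubs(im,[89,125],[269.5,126],[186.5,127],[104,209],[267.5,208.5],[[66,58],[132,61]],[[239,62],[298,63]])
save(ctrl.get_image("top"),"top_end.png",(100,110,440,330),2.35)
E
```

```text
tubs [[0.5063, 0.1438], [0.5308, 0.3205]] 0.1784511202398204
peach [-0.0005  0.0016] white [ 0.0868 -0.0009] green [ 0.0879 -0.0021]
gold [-0.0687  0.0032] ang 1.6
silver [-0.0686  0.0002] ang 0.0
```

View pics/top_end.png

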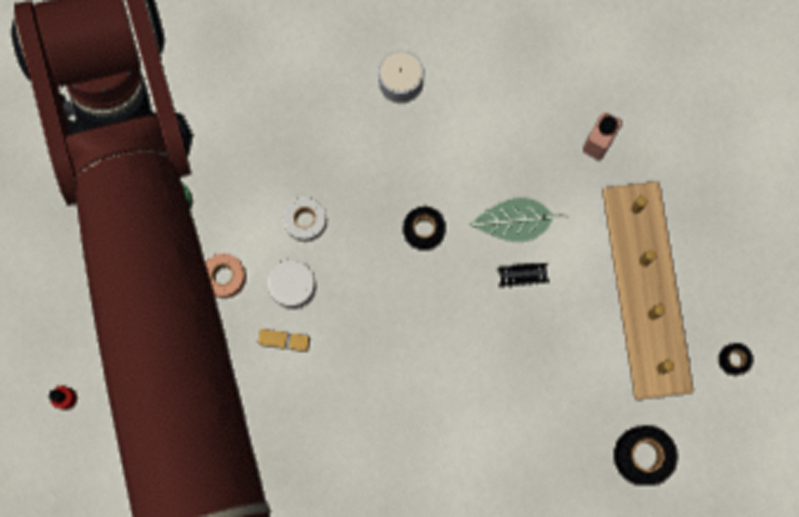

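Run:
```python
from h import *
im=ctrl.get_image("top"); save(im,"leafend.png",(270,180,350,240),9)
c=lambda p:np.array(p)/2.35+[100,110]
a=unproj(im,[c([470,223]),c([567,216])],.005); s=unproj(im,[c([499,275.5]),c([549,272])],.028); b=unproj(im,[c([424,227])],.024)[0]
print(np.linalg.norm(a[0]-a[1]),a.mean(0),"clip",frame(a[0],a[1],s.mean(0)),[np.degrees(np.arctan2(*(p[0]-p[1])[[1,0]])) for p in (a,s)],"black",frame(a[0],a[1],b))
```

```text
0.12766494984194304 [ 0.59599984 -0.15120457  0.005     ] clip [0.0019 0.0763] [np.float64(94.52529539810655), np.float64(94.36534630422365)] black [0.1249 0.005 ]
```

View pics/leafend.png

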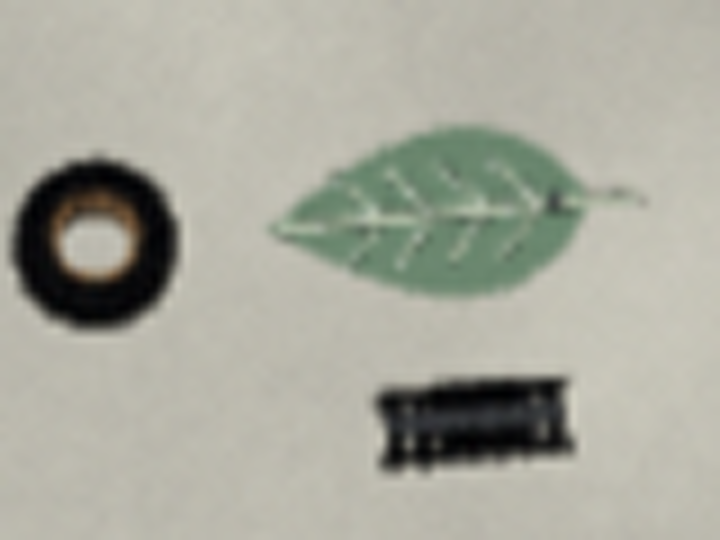

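Run:
```python
from h import *
st(); print(ctrl.finish_job())
```

```text
t 74.88 tcp [0.6095 0.3107 0.1874] jaw 82.0 open 0.0854 F [-0.6  0.7 -0.1] tilt -0.9859 q6 -1.13
the job is handed in; nothing more can be done
None
```

The dresser is set out and the job was handed in at about 75 s of the 210 s. No verdict came back, but every placed item measured inside its limits. There was no rose lipstick on the table.

Last checks (mm, measured from the tub or leaf named):

| Item | Reading | Allowed |
|---|---|---|
| Peach roll | within 2 of midway between the tubs | 14 |
| White roll | 87 behind white-lidded tub, 1 off centre | 76–100, ±12 |
| Green roll | 88 behind green-lidded tub, 2 off centre | 76–100, ±12 |
| Gold lipstick | 69 in front of white-lidded tub, 3 off centre, about 2° off parallel | 58–82, ±15 |
| Silver lipstick | 69 in front of green-lidded tub, centred, parallel | 58–82, ±15 |
| Claw clip | 76 to the robot's side of the leaf, 2 off centre, parallel | 61–85, ±15 |
| Black roll | 125 off the leaf's tip, 5 off line | 111–135, ±12 |

- **Black roll:** I used the middle-sized one from the spindle. The small and large look-alikes were not touched.
- **Gold lipstick:** it was knocked about 3 cm aside after I first placed it, so I picked it up and put it back. The figures above are from after that.
- **Disagreement between views:** earlier wrist views put the black roll at 113–121 mm along the leaf and −4 to +6 mm across. All of those are still inside the limits.
- **Fingers short of the stated TCP:** they ended about 4–5 cm before it. The first closing on the black roll therefore shut above it and touched nothing, and I corrected for this from the images.
- **Tool tilt:** the tool leaned up to about 10° by the end. The rolls settled flat on release, as far as the pictures show.
- **Left in place:** the tubs and leaf measured within a few mm of where they started. The other things look unmoved in the last top picture.

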